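# True up a frame corner with a setting square

## Robot

A 6-joint arm with a two-finger parallel gripper is mounted at the origin on the work surface. World frame = base frame: x ahead of the robot, y to its left, z up, the work surface at z = 0. Lengths are in m, angles in rad, forces in N, time in s.
With the tool pointing down it reaches from about 0.3 to 0.875 m from the base axis. Payload 6.4 kg.
Tool frame: the origin (TCP) lies on the centre line of the jaws, within the pads' length; the fingertips stand 25 mm ahead of it and the grasp point (between the pads) lies 6 mm ahead of it (ctrl.tips_ahead is the z of the fingertips in the tool frame, in m); z points along the fingers, x is the direction in which the jaws open and shut, and the axes are right-handed (so a half turn about z gives the same grasp; the last joint's range is limited). The gripper opens to 85 mm and grips with 20 to 120 N. Pads are 22 mm wide; open, the fingers measure 114 mm over their backs; the gripper's body (76 mm by 85 mm) begins 54 mm behind the grasp point. The pads swing forward as they close: fully open they stand 13 mm farther back than shut.
Start: joints at [1.09, 0.181, 1.607, -0, 1.354, -0.206], TCP at [0.156, 0.553, 0.256] pointing down, gripper open.
Joint ranges: [-2.99, 2.99], [-0.89, 2.07], [0.3, 2.58], [-1.14, 4.28], [0, 2.63], [-3.12, 3.12]. Speed limits (rad/s): [2.57, 2.57, 3.01, 3.14, 3.14, 3.14].

## Interface

Orientations are given as a unit quaternion [w, x, y, z].
In Python, from bench import ctrl gives the robot as it stands.
- The arm moves only by the shell command python3 -m pendant 'ROWS'. ROWS is JSON, a list that holds one entry, the list of rows, each a list of 7 numbers: the shift along the tool's x, y, z in m, then the turn, a rotation vector about the tool's x, y, z in rad, then the closure, from -1 (fully open) to 1 (shut). A call has 1 to 10 rows; each row shifts and turns the commanded pose from where the row before left it, along the tool's axes as they then stand; what a row does not reach is not made up. A row lasts 1/10 s, in which the tool goes at most 50 mm and 8.59 degrees, less where a joint would pass 70% of its speed; a pose out of reach is approached as far as the arm can. A call with a gripper value outside its range is refused whole. The fingers move at their own pace and stop on an object; the grip force is fixed at half the most. Time passes only in rows, so rows that do not move let the fingers close. It gives the time, the measured TCP pose, the force and the opening at its end, in the units of the state.
- ctrl.get_obs(): the state, without advancing time (a new reading comes with each control period).
- ctrl.camera(name): name is "scene" or "side" or "wrist"; returns (picture, depth): 400x640x3 uint8, red, green, blue; 400x640 float32, m along the optical axis (not along the pixel's ray), 0 where there is no reading.
- ctrl.calibration(name): a dict with "fov_y" (degrees; the focal length in pixels is half the picture's height over the tangent of half this angle, whatever the lens; pixels are square), "cx", "cy" (the principal point, pixels), "camera_from_world" (4x4, takes a point from world to camera coordinates). Camera axes: x right, y down, z forward; pixel columns grow to the right and rows downward; lengths in m; the calibration is good to about 2 mm. A picture is of the moment at which its call begins: read the wrist's pose just before it. calibration takes no time and is no camera call; for the wrist camera it gives the pose at the moment of the call.
- ctrl.hand_in(): hands the job in, once; it reports no verdict.
The state is a dict: "time_s": time; "q": joint angles; "dq": joint speeds; "joint_efforts": joint torques, N m; "eef_pos": TCP position; "eef_rot": TCP orientation; "wrist_force": force on the tool from outside, world axes, zero at the start; "torque": the same for the moment, N m; "opening": opening from 0.0 (shut) to 1.0 (fully open).
Only numpy, scipy, OpenCV 4.12 (cv2) and the standard library are available. Lean on these libraries where they do the work, as an engineer would, in place of code of your own. Each camera call takes 0.05 s, during which the arm holds its last target.

## Task

Square up the bolted frame corner: take the aluminium setting square from the felt mat, hold it flat on or just above the bench and press it snugly, without forcing it (about 10 N against each rail), into the inside corner, so that the finger-tight rail comes round against it and both legs sit flush on both rails with no gap; keep it pressed there for about a second. Then lay the square gently back flat on the mat and let go, leaving the corner square. Move the loose rail only with the square, never with the gripper, and leave the tape measure, the spare bolt and the punch lying nearby where they are.

Things in the scene. Friction and masses are not known exactly. Their poses are not given: they have to be found in the camera images.
- square: Aluminium setting square, 0.3 to 0.6 kg, flat: two 150 mm legs along its x and y, 14 mm thick, 25 mm tall, outer edges on the lines y = -60 mm and x = -60 mm, plus a diagonal brace 12 mm thick, 25 mm tall, the grip. Origin: underside, below the brace's middle. Brace runs along (1,-1): grip across, along (1,1); 55 mm window to the heel. The heel's last 10 mm are cut away.
- heel (a point): Heel of the square: where the lines of its two outer edges meet, on the underside; 60 mm from the square's origin along both its -x and -y. At the start it points roughly away from the robot and to the left.
- leg_end_x (a point): End of the outer edge of the square's x leg, underside: 150 mm from the heel along the square's x.
- leg_end_y (a point): End of the outer edge of the square's y leg, underside: 150 mm from the heel along the square's y.
- fixed_rail: Rail of 30 x 30 mm steel tube clamped to the bench; does not give. Origin: the inside corner of the frame, at bench height. x runs along its inner face (y = 0, x = 0 to 300 mm, 30 mm high); y runs along the loose rail's inner face when that is square. Two toggle clamps, up to 70 mm high, stand behind it (-y).
- corner_plate: Flat L-plate with bolt heads, on top of both rails at the corner (30 to 42 mm high, over the rails only); fixed, same origin and axes as the fixed rail. It carries the loose rail, also 30 x 30 mm tube, on one finger-tight upright bolt. Bare metal: the square drags along a rail with about half to 0.7 of the force pressing it there.
- rail_bolt (a point): On the loose rail, at bench height under its bolt: 65 mm from the corner, 15 mm behind the inner face. Axes turn with the rail: inner face x = +15 mm, y along it from -62 to +165 mm. It turns with 0.12 N m of friction and stays where left. The bolt does not give: a straight edge pressed on the inner face on both sides of the bolt brings it parallel.
- loose_rail (a joint): Angle of the loose rail about its bolt, rad: 0 square, positive when its free end leans outward (corner too open), negative when it leans in (too closed); starts within 0.09 either way.
- mat: Grey felt mat 280 x 340 x 5 mm, fixed on the bench; origin: centre of its underside, x the 280 mm way. The square starts on it.
- punch: Bystander: steel centre punch, 110 mm long, 12 mm thick, lying along the mat's right-hand (-y) edge; origin under its middle.
- spare_bolt: Bystander: hex bolt 41 mm tall standing on its head on the bench near the open end of the fixed rail; origin under it.
- tape: Bystander: yellow tape measure, 70 x 36 x 66 mm, standing on the bench between the mat and the frame; origin under its middle.
Mind the look-alikes: they are no part of the job. Several things have the shape of the square; the one meant has the colours described above.

How it is judged:
On the way:
1. the square is pressed flat into the inside corner with at least 3 N on each rail and no gap over 1.5 mm at either end of either leg, kept for 0.5 s (contact force between square and fixed_rail above 3 N and contact force between square and corner_plate above 3 N and y of heel in the frame of fixed_rail between -0.0015 and 0.0015 m and y of leg_end_x in the frame of fixed_rail between -0.0015 and 0.0015 m and x of heel in the frame of rail_bolt between 0.0135 and 0.0165 m and x of leg_end_y in the frame of rail_bolt between 0.0135 and 0.0165 m and height (world z) of each of heel, leg_end_x, leg_end_y below 0.015 m), for 0.5 s.
At the end, for the whole second after the job is handed in: The loose rail stands within 0.012 rad (0.7 degrees) of square, and the square lies released, flat and at rest on the mat, the middle of its brace within 90 mm (across, x) and 120 mm (along, y) of the mat's centre (value of joint loose_rail between -0.012 and 0.012 rad and x of square in the frame of mat between -0.09 and 0.09 m and y of square in the frame of mat between -0.12 and 0.12 m and z of square in the frame of mat below 0.009 m and angle between square's own z axis and vertical below 0.05 rad and linear speed of square below 0.02 m/s); the robot touches nothing.
It fails at once if a rail is forced: the square presses on a rail with more than 20 N (contact force between square and fixed_rail above 20 N or contact force between square and corner_plate above 20 N).
It fails at once if the gripper or arm pushes the loose rail or its corner plate (contact force between any of the arm, the fingers and corner_plate above 2 N).
It fails at once if the square is dropped or banged on the mat: more than 150 N (contact force between square and mat above 150 N).
It fails at once if the tape measure, the spare bolt or the punch is moved by more than 30 mm (distance of any of punch, spare_bolt, tape from where it was at the start of the episode above 0.03 m).
It also fails if it takes over 72 s, if anything falls off the work surface, if the arm or the gripper's body presses on something with over 40 N, if the wrist force passes 120 N, or if a joint passes its speed limit or range.

## Working session

There is one attempt and no reset: what is moved stays moved. The work goes in short steps, Python scripts to look and compute and a shell command to move; the robot and the scene stay as the last step left them, time stands still between calls to the robot, and variables do not carry over. Pictures are saved under pics/ and viewed, and the job is handed in when it is done.

```bash
ls -la; mkdir -p pics
python3 - <<'E'
from bench import ctrl
import cv2,json
o=ctrl.get_obs(); print({k:(v.round(4).tolist() if hasattr(v,'round') and hasattr(v,'tolist') else v) for k,v in o.items()})
print(ctrl.tips_ahead)
for n in ("scene","side"):
    p,d=ctrl.camera(n); cv2.imwrite(f"pics/{n}0.png",p[:,:,::-1]); 
    import numpy as np; np.savez(f"pics/{n}0.npz",p=p,d=d)
    c=ctrl.calibration(n); print(n,c['fov_y'],c['cx'],c['cy']); print(np.round(c['camera_from_world'],4).tolist())
E
```

```text
total 12
drwxr-xr-x  3 agent agent 4096 Dec  6 21:28 .
drwxr-xr-x 23 root  root  4096 Dec  6 21:28 ..
drwxr-xr-x  2 agent agent 4096 Dec  6 21:28 pics
{'time_s': 0.0, 'q': [1.0897, 0.1815, 1.608, 0.0, 1.3538, -0.2063], 'dq': [-0.0003, 0.0004, -0.0022, 0.0008, -0.0005, 0.0013], 'joint_efforts': [-0.0004, -44.4858, -35.1339, -0.0001, 0.0089, 0.0001], 'eef_pos': [0.1558, 0.553, 0.2554], 'eef_rot': [0.0004, 0.7973, 0.6036, -0.0008], 'wrist_force': [0.2419, 0.2918, 0.694], 'torque': [-0.0372, 0.0294, 0.0003], 'opening': 1.0017420966428996}
0.025
scene 52.83905868159775 322.55429285298595 200.2617373919112
[[0.2614, 0.9652, 0.0067, 0.0043], [0.5979, -0.1564, -0.7862, -0.2693], [-0.7578, 0.2095, -0.618, 1.4397], [0.0, 0.0, 0.0, 1.0]]
side 57.7824258171604 315.72068910992266 200.87454483244608
[[0.7745, -0.6326, -0.0055, -0.4129], [-0.3334, -0.4008, -0.8534, 0.151], [0.5376, 0.6628, -0.5213, 0.6866], [0.0, 0.0, 0.0, 1.0]]
```

View pics/scene0.png

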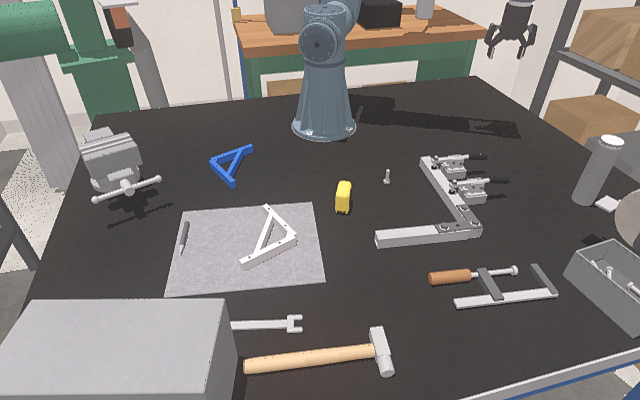

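View pics/side0.png

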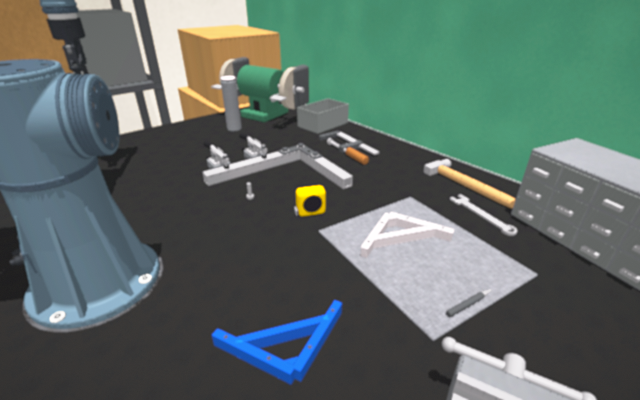

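```bash
cat > h.py <<'E'
import numpy as np,cv2
from bench import ctrl
def K(c):
    f=200/np.tan(np.radians(c['fov_y'])/2); return f,c['cx'],c['cy']
def ray(c,px,z):
    px=np.atleast_2d(np.asarray(px,float)); f,cx,cy=K(c); T=np.array(c['camera_from_world']); R=T[:3,:3];o=-R.T@T[:3,3]
    d=np.c_[(px[:,0]-cx)/f,(px[:,1]-cy)/f,np.ones(len(px))]@R
    return o+d*((z-o[2])/d[:,2])[:,None]
def proj(c,P):
    P=np.atleast_2d(np.asarray(P,float)); f,cx,cy=K(c); T=np.array(c['camera_from_world']); q=P@T[:3,:3].T+T[:3,3]
    return np.c_[cx+f*q[:,0]/q[:,2],cy+f*q[:,1]/q[:,2]]
def cloud(c,d):
    f,cx,cy=K(c); T=np.array(c['camera_from_world']); v,u=np.mgrid[:400,:640]
    P=np.stack([(u-cx)/f*d,(v-cy)/f*d,d],-1); return (P-T[:3,3])@T[:3,:3]
def crop(p,name,x0,y0,x1,y1,s):
    cv2.imwrite(f"pics/{name}.png",cv2.resize(p[y0:y1,x0:x1,::-1],None,fx=s,fy=s,interpolation=cv2.INTER_CUBIC))
E
python3 - <<'E'
from h import *
z=np.load('pics/scene0.npz');p=z['p'];crop(p,'c_sq',160,190,340,300,4);crop(p,'c_fr',350,140,530,260,4)
c=ctrl.calibration('scene')
print(ray(c,[(270,238),(231,165),(343,197),(387,177),(183,238),(468,235),(376,240),(424,160)],0.0).round(3))
q=ctrl.get_obs(); cw=ctrl.calibration('wrist')
w,d=ctrl.camera('wrist'); cv2.imwrite('pics/w0.png',w[:,:,::-1]); np.savez('pics/w0.npz',p=w,d=d,T=cw['camera_from_world']);print(cw['fov_y'],cw['cx'],cw['cy'],np.round(cw['camera_from_world'],3).tolist())
E
```

```text
[[ 0.531 -0.281  0.   ]
 [ 0.18  -0.343  0.   ]
 [ 0.42  -0.06   0.   ]
 [ 0.361  0.095  0.   ]
 [ 0.477 -0.484  0.   ]
 [ 0.644  0.192  0.   ]
 [ 0.603 -0.033  0.   ]
 [ 0.303  0.243  0.   ]]
67.19976884989319 320.323891382653 198.13507330819428 [[0.272, 0.962, -0.001, -0.575], [0.93, -0.263, 0.258, -0.033], [0.248, -0.071, -0.966, 0.377], [0.0, 0.0, 0.0, 1.0]]
```

View pics/c_sq.png

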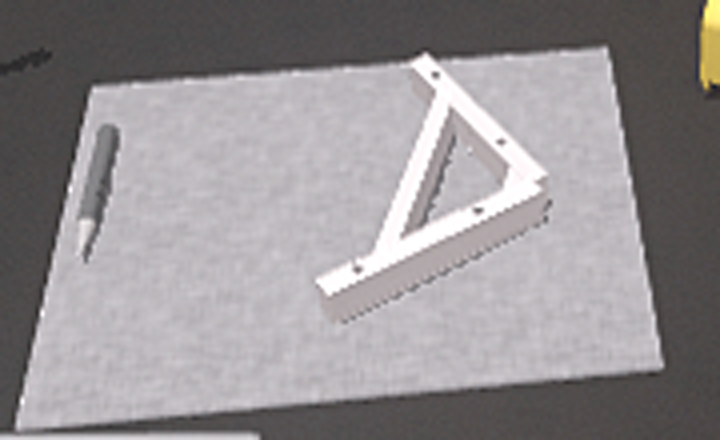

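View pics/c_fr.png

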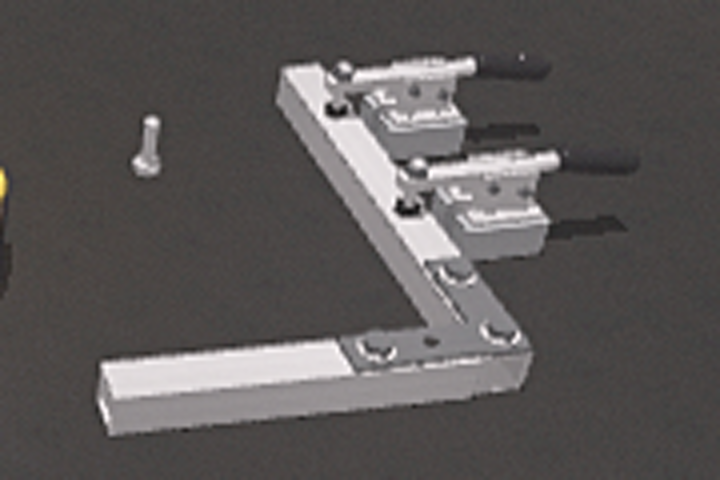

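View pics/w0.png

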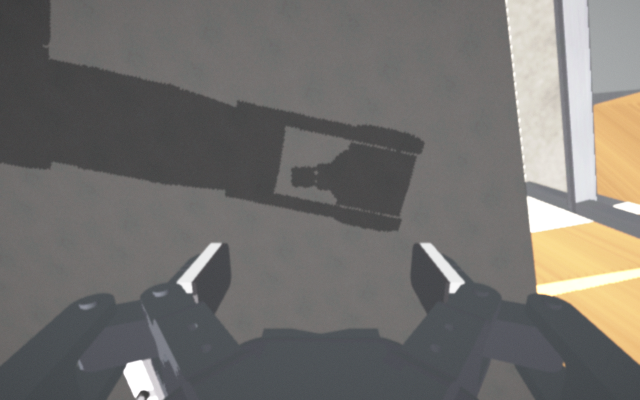

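The candidates for the square are the light aluminium one on the mat at scene (270,238), the blue look-alike at (231,165), and the frame corner itself at (450,225). I choose the aluminium one on the mat. In the crop its heel is at about scene (297,236) and its leg ends are at about (265,204) and (240,261), and the punch is at (184,238).

The frame crop shows the inside corner at about scene (465,221), with the plate and bolts above it. The wrist camera sees only bare bench for now.

Run:
```python
from h import *
z=np.load('pics/scene0.npz');p=z['p'];d=z['d'];c=ctrl.calibration('scene')
s=lambda x,y,ox,oy:(ox+(x+.5)/4-.5,oy+(y+.5)/4-.5)
sq=[s(550,183,160,190),s(428,54,160,190),s(317,285,160,190)]
P=ray(c,sq,0.030); print('square top heel, xend, yend\n',P.round(4)); print([np.linalg.norm(P[0]-P[i]) for i in (1,2)])
m=[s(*q,160,190) for q in((92,86),(608,46),(663,370),(18,430))]
M=ray(c,m,.005);print('mat',M.round(3),M.mean(0).round(4))
# frame top z=.03
f=[s(*q,350,140) for q in((277,82),(430,300),(103,362),(340,340),(284,66),(322,66))]
print('frame',ray(c,f,.03).round(4))
t=[s(*q,350,140) for q in((147,165),)];print('bolt',ray(c,t,0).round(3))
# depth cloud check
C=cloud(c,d); ms=(C[...,2]>.024)&(C[...,2]<.036)&(p.min(-1)>215)
ys,xs=np.nonzero(ms[190:300,160:340]); print(len(xs), C[190:300,160:340][ms[190:300,160:340]].mean(0))
```

```text
square top heel, xend, yend
 [[ 0.5698 -0.2207  0.03  ]
 [ 0.4314 -0.2708  0.03  ]
 [ 0.6167 -0.3608  0.03  ]]
[np.float64(0.14718697416522847), np.float64(0.1477700653696056)]
mat [[ 0.378 -0.485  0.005]
 [ 0.422 -0.149  0.005]
 [ 0.702 -0.188  0.005]
 [ 0.655 -0.521  0.005]] [ 0.5392 -0.3357  0.005 ]
frame [[ 0.3417  0.2014  0.03  ]
 [ 0.5976  0.1821  0.03  ]
 [ 0.5994 -0.0366  0.03  ]
 [ 0.6174  0.1097  0.03  ]
 [ 0.3224  0.2165  0.03  ]
 [ 0.3297  0.2445  0.03  ]]
bolt [[0.378 0.085 0.   ]]
631 [ 0.55126862 -0.28097557  0.02944544]
```

```bash
python3 -m pendant '[[[-0.024,0.04,0,0,0,0,-1],[-0.024,0.04,0,0,0,0,-1],[-0.024,0.04,0,0,0,0,-1],[-0.024,0.04,0,0,0,0,-1],[-0.024,0.04,0,0,0,0,-1],[-0.024,0.04,0,0,0,0,-1],[-0.024,0.04,0,0,0,0,-1],[-0.024,0.04,0,0,0,0,-1],[-0.024,0.04,0,0,0,0,-1],[-0.024,0.04,0,0,0,0,-1]]]'; python3 -m pendant '[[[-0.024,0.04,0,0,0,0,-1],[-0.024,0.04,0,0,0,0,-1],[-0.024,0.04,0,0,0,0,-1],[0,0,0,0,0,0,-1],[0,0,0,0,0,0,-1],[0,0,0,0,0,0,-1]]]'
cat >> h.py <<'E'
def wshot(name):
    c=ctrl.calibration('wrist'); p,d=ctrl.camera('wrist'); cv2.imwrite(f'pics/{name}.png',p[:,:,::-1])
    np.savez(f'pics/{name}.npz',p=p,d=d,T=c['camera_from_world'],k=[c['fov_y'],c['cx'],c['cy']]); return c,p,d
def wload(name):
    z=np.load(f'pics/{name}.npz'); return dict(fov_y=z['k'][0],cx=z['k'][1],cy=z['k'][2],camera_from_world=z['T']),z['p'],z['d']
E
python3 - <<'E'
from h import *
wshot('w1'); print(ctrl.get_obs()['time_s'])
E
```

```text
time_s: 1.15
eef_pos: [0.4768, 0.2123, 0.2562]
eef_rot: [-0.0, 0.797, 0.604, 0.0]
wrist_force: [0.3, 0.4, 0.5]
opening: 1.003
time_s: 1.75
eef_pos: [0.571, 0.1127, 0.2558]
eef_rot: [-0.001, 0.797, 0.604, -0.0]
wrist_force: [0.5, -0.3, -0.7]
opening: 1.0
1.8
```

View pics/w1.png

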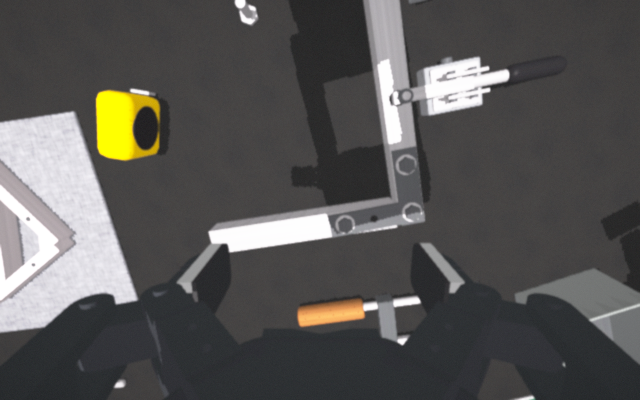

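Run:
```python
from h import *
c,p,d=wload('w1'); crop(p,'w1a',200,150,440,260,3.3); crop(p,'w1b',330,0,440,220,3)
```

```text
(no output)
```

View pics/w1a.png

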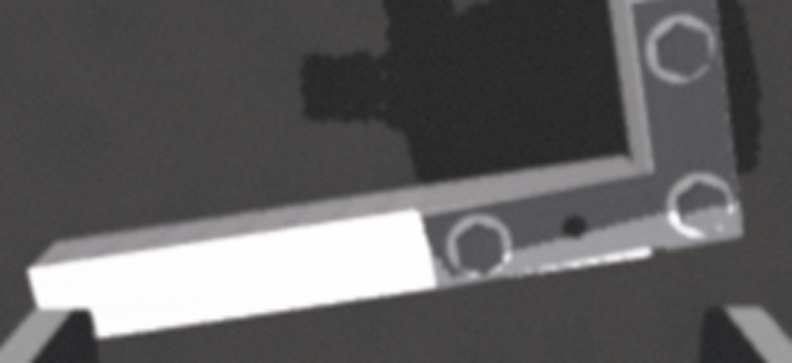

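View pics/w1b.png

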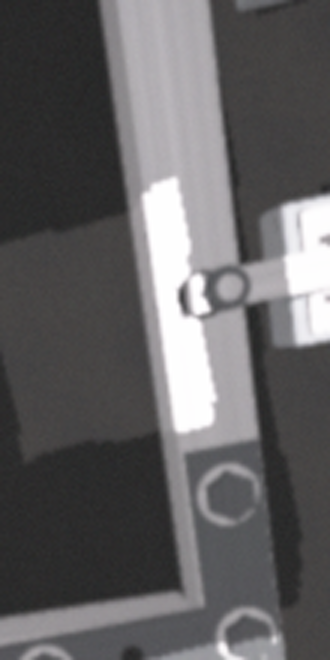

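```bash
cat >> h.py <<'E'
def edge(g,a,b,w=5,n=60,ends=(.04,.96),sign=None):
    # strongest gradient along normals of segment a-b, subpixel; then robust line fit
    a=np.array(a,float);b=np.array(b,float);t=(b-a)/np.linalg.norm(b-a);nn=np.array([-t[1],t[0]])
    g=cv2.GaussianBlur(g.astype(np.float32),(0,0),1.0);S=np.linspace(-w,w,8*w+1);out=[]
    for s in np.linspace(*ends,n):
        q=a+(b-a)*s+S[:,None]*nn
        v=cv2.remap(g,q[:,0].astype(np.float32)[None],q[:,1].astype(np.float32)[None],cv2.INTER_LINEAR)[0]
        gr=np.gradient(v); gr=abs(gr) if sign is None else sign*gr
        i=int(gr[1:-1].argmax())+1
        if gr[i]>.5:
            den=gr[i-1]-2*gr[i]+gr[i+1]; o=0 if den==0 else .5*(gr[i-1]-gr[i+1])/den
            out.append(a+(b-a)*s+(S[i]+o*(S[1]-S[0]))*nn)
    return np.array(out)
def fitline(P):
    P=np.asarray(P)[:,:2].astype(np.float32)
    for _ in range(4):
        vx,vy,x,y=cv2.fitLine(P,cv2.DIST_HUBER,0,.01,.01).ravel(); r=(P-[x,y])@np.array([-vy,vx]); k=abs(r)<max(2.5*np.median(abs(r)),1e-4)
        P=P[k]
    return np.array([x,y]),np.array([vx,vy]),r.std(),len(P)
def meet(l1,l2):
    A=np.c_[l1[1],-l2[1]]; t=np.linalg.solve(A,l2[0]-l1[0]); return l1[0]+t[0]*l1[1]
E
python3 - <<'E'
from h import *
c,p,d=wload('w1'); g=p.mean(-1)
for nm,segs in dict(bottom=[((362.5,0),(390.2,198),0.0),((216.7,222.7),(391.5,197),0.0)],top=[((331+134/3,50),(330+186/3,150),0.03),((208,231),(327,214),.03)]).items():
    L=[]
    for a,b,z in segs:
        e=edge(g,a,b,5); W=ray(c,e,z); l=fitline(W); L.append(l); print(nm,l, np.degrees(np.arctan2(l[1][1],l[1][0])))
    print('corner',meet(*L))
    for dd in ((d,) if 0 else ()): pass
C=cloud(c,d); print('z of bench, rail top:',C[150,350],C[235,280],C[10,390])
E
```

```text
bottom (array([0.49310738, 0.20157346], dtype=float32), array([ 0.99675083, -0.08054641], dtype=float32), np.float32(0.00023762953), 31) -4.619974
bottom (array([0.6128258 , 0.07914928], dtype=float32), array([0.11574607, 0.99327886], dtype=float32), np.float32(0.00038264846), 60) 83.35333
corner [0.6258419  0.19084732]
top (array([0.5163248 , 0.19926754], dtype=float32), array([ 0.99695814, -0.07793865], dtype=float32), np.float32(0.00027693302), 46) -4.470089
top (array([0.60735184, 0.03704187], dtype=float32), array([0.11642689, 0.9931993 ], dtype=float32), np.float32(0.0002932026), 58) 83.314064
corner [0.6253693  0.19074282]
z of bench, rail top: [ 0.55538479  0.15571866 -0.00178428] [0.62800098 0.04606204 0.02930675] [0.4260109  0.22764028 0.02816804]
```

```bash
python3 -m pendant '[[[-0.045,0.008,0,0,0,0,-1],[-0.045,0.008,0,0,0,0,-1],[-0.045,0.008,0,0,0,0,-1],[-0.045,0.008,0,0,0,0,-1],[-0.045,0.008,0,0,0,0,-1],[-0.045,0.008,0,0,0,0,-1],[-0.045,0.008,0,0,0,0,-1],[-0.045,0.008,0,0,0,0,-1],[-0.045,0.008,0,0,0,0,-1],[0,0,0.03,0,0,0.085,-1]]]'; python3 -m pendant '[[[0,0,0.03,0,0,0.085,-1],[0,0,0,0,0,0,-1],[0,0,0,0,0,0,-1]]]'
python3 - <<'E'
from h import *
wshot('w2'); print(ctrl.get_obs()['time_s'])
E
```

```text
time_s: 2.8
eef_pos: [0.5327, -0.3032, 0.2309]
eef_rot: [0.006, 0.823, 0.567, 0.001]
wrist_force: [1.3, 0.2, 0.4]
opening: 1.001
time_s: 3.1
eef_pos: [0.5314, -0.296, 0.1965]
eef_rot: [-0.001, 0.845, 0.535, -0.0]
wrist_force: [1.0, 0.6, 0.4]
opening: 1.001
3.15
```

View pics/w2.png

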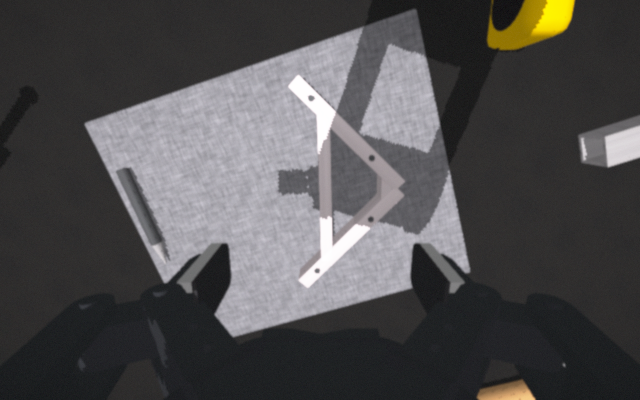

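Run:
```python
from h import *
c,p,d=wload('w2'); crop(cv2.convertScaleAbs(p,alpha=.9),'w2a',270,60,430,210,4); crop(p,'w2b',270,160,430,300,4)
```

```text
(no output)
```

View pics/w2a.png

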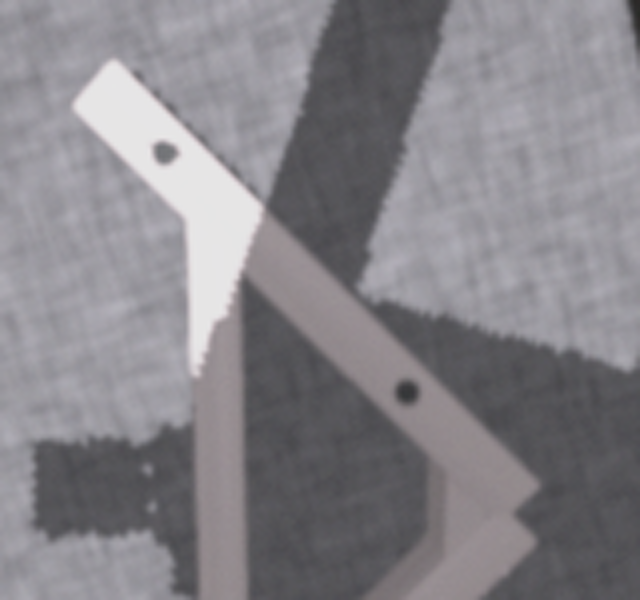

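View pics/w2b.png

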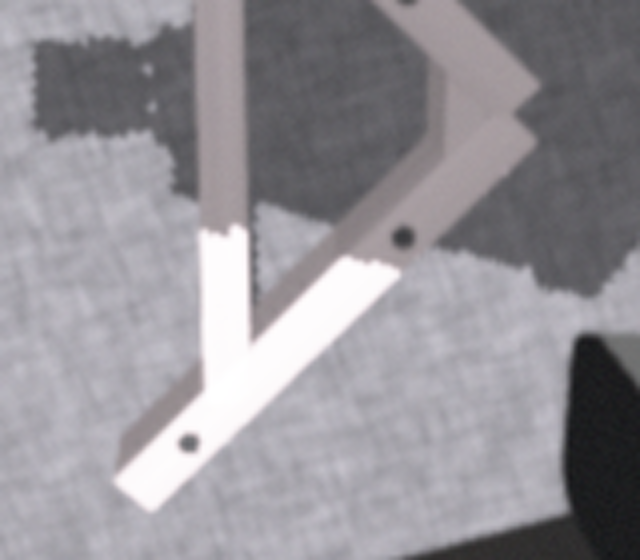

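```bash
cat >> h.py <<'E'
def sqpose(c,g,ax,bx,ay,by,z,w=4):
    lx=fitline(ray(c,edge(g,ax,bx,w),z)); ly=fitline(ray(c,edge(g,ay,by,w),z)); H=meet(lx,ly)
    X=ray(c,[ax,ay],z)[:,:2]; ex=lx[1]*np.sign(lx[1]@(X[0]-H)); ey=ly[1]*np.sign(ly[1]@(X[1]-H))
    print('resid',lx[2],lx[3],ly[2],ly[3],'heel',H,'ang x,y-90',np.degrees(np.arctan2(ex[1],ex[0])),np.degrees(np.arctan2(ey[1],ey[0]))-90)
    print('leg lengths to given ends',(X[0]-H)@ex,(X[1]-H)@ey)
    yx=np.arctan2(ex[1],ex[0]); yy=np.arctan2(-ey[0],ey[1]); dy=(yy-yx+np.pi)%(2*np.pi)-np.pi; yaw=yx+dy/2
    O=H+.06*np.array([np.cos(yaw)-np.sin(yaw),np.sin(yaw)+np.cos(yaw)])
    return O,yaw,H
def tool():
    o=ctrl.get_obs(); from scipy.spatial.transform import Rotation as R
    q=o['eef_rot']; return np.array(o['eef_pos']),R.from_quat([q[1],q[2],q[3],q[0]]).as_matrix()
E
python3 - <<'E'
from h import *
c,p,d=wload('w2'); g=p.mean(-1)
O,yaw,H=sqpose(c,g,(298,74.5),(405,181),(308,288),(404.3,195),.030)
print('O',O,'yaw',np.degrees(yaw))
P,R=tool(); print(P,R.round(4).tolist()); want=yaw+np.pi/4-np.pi  # angle of -(1,1)
tx=np.arctan2(R[1,0],R[0,0]); print('tool x ang',np.degrees(tx),'want',np.degrees(want),'turn about tool z',-(want-tx)); print('shift tool',R.T@np.array([*(O-P[:2]),.035-P[2]]))
C=cloud(c,d); print(C[100,320],C[150,400],C[250,332])
e=ctrl.calibration('wrist')['camera_from_world'];print(abs(e-c['camera_from_world']).max())
# mat corners
m=[(86,123),(415,10),(468,272)]; M=ray(c,m,.005);print('mat',M.round(4).tolist(), 'centre',(M[0]+M[2])/2)
E
```

```text
resid 0.00014632114 48 0.00015415916 46 heel [ 0.5695517  -0.21545036] ang x,y-90 -158.73428755635098 -158.55564003195366
leg lengths to given ends 0.1486122343881696 0.14872470991003472
O [ 0.53551995 -0.29317963] yaw -158.6449637941523
[ 0.53210373 -0.29663436  0.19785977] [[0.427, 0.9043, 0.0013], [0.9043, -0.427, -0.0011], [-0.0004, 0.0016, -1.0]]
tool x ang 64.72403958517678 want -293.6449637941523 turn about tool z 6.254719046059978
shift tool [0.00464574 0.00134607 0.16286042]
[ 0.45860371 -0.26125802  0.02884344] [ 0.535957   -0.20785988  0.00472788] [ 0.59600347 -0.31269848  0.02904501]
0.0025130172905594717
mat [[0.3778, -0.4799, 0.005], [0.424, -0.1494, 0.005], [0.697, -0.1884, 0.005]] centre [ 0.53740775 -0.33418339  0.005     ]
```

```bash
python3 -m pendant '[[[0.0046,0.0013,0,0,0,-0.0285,0.06],[0,0,0.03,0,0,0,0.06],[0,0,0.03,0,0,0,0.06],[0,0,0.03,0,0,0,0.06],[0,0,0.01,0,0,0,0.06],[0,0,0,0,0,0,0.06],[0,0,0,0,0,0,0.06]]]'
python3 - <<'E'
from h import *
wshot('w3'); P,R=tool(); o=ctrl.get_obs(); print(P,R.round(4).tolist(),o['opening'],o['time_s'])
O=np.array([.53552,-.29318]);print('shift',R.T@np.array([*(O-P[:2]),.033-P[2]]))
E
```

```text
time_s: 3.85
eef_pos: [0.5356, -0.2943, 0.0982]
eef_rot: [0.001, 0.838, 0.546, 0.0]
wrist_force: [0.2, 0.0, 0.5]
opening: 0.472
[ 0.53576371 -0.29452283  0.09860835] [[0.4037, 0.9149, 0.0028], [0.9149, -0.4037, -0.0023], [-0.001, 0.0035, -1.0]] 0.4668467230714016 3.9
shift [ 0.00119428 -0.00099526  0.06560412]
```

View pics/w3.png

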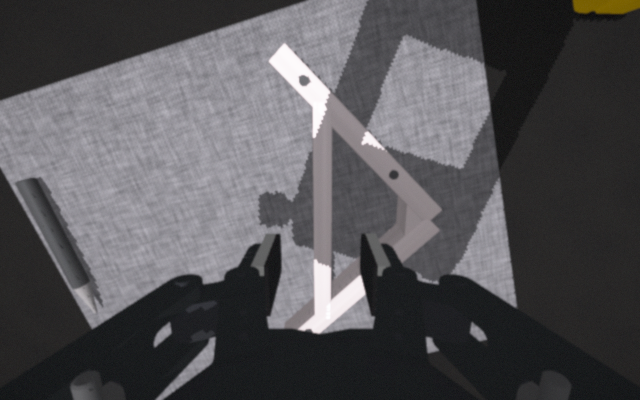

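The fingers (280 and 370 px, row 250) straddle the brace at column 322, with its lower part at about row 290. Next I descend and grip.

```bash
python3 -m pendant '[[[0.001,-0.001,0.02,0,0,0,0.06],[0,0,0.02,0,0,0,0.06],[0,0,0.015,0,0,0,0.06],[0,0,0.0085,0,0,0,0.06],[0,0,0,0,0,0,0.06],[0,0,0,0,0,0,0.06],[0,0,0,0,0,0,0.06]]]'
python3 - <<'E'
from h import *
P,R=tool(); o=ctrl.get_obs(); print(P,R.round(4).tolist(),o['opening'],o['wrist_force'],o['time_s'])
O=np.array([.53552,-.29318]);print('shift',R.T@np.array([*(O-P[:2]),.033-P[2]]))
E
```

```text
time_s: 4.6
eef_pos: [0.5346, -0.2929, 0.0339]
eef_rot: [0.001, 0.838, 0.546, 0.0]
wrist_force: [-0.3, 0.6, 0.7]
opening: 0.475
[ 0.53458341 -0.29294301  0.03388677] [[0.4044, 0.9146, 0.0014], [0.9146, -0.4044, -0.0012], [-0.0005, 0.0018, -1.0]] 0.4753113016744672 [-0.25955969  0.5748718   0.67885088] 4.6
shift [0.00016242 0.00095085 0.00088839]
```

Next I close, then lift slightly.

```bash
python3 -m pendant '[[[0,0,0,0,0,0,1],[0,0,0,0,0,0,1],[0,0,0,0,0,0,1],[0,0,0,0,0,0,1],[0,0,0,0,0,0,1],[0,0,0,0,0,0,1],[0,0,0,0,0,0,1],[0,0,0,0,0,0,1]]]';python3 -m pendant '[[[0,0,-0.005,0,0,0,1],[0,0,-0.01,0,0,0,1],[0,0,-0.02,0,0,0,1],[0,0,-0.03,0,0,0,1],[0,0,-0.04,0,0,0,1],[0,0,0,0,0,0,1],[0,0,0,0,0,0,1],[0,0,0,0,0,0,1]]]'
python3 - <<'E'
from h import *
wshot('w4'); P,R=tool(); o=ctrl.get_obs(); print(P,R.round(4).tolist(),o['opening'],o['wrist_force'],o['torque'],o['time_s'])
E
```

```text
time_s: 5.4
eef_pos: [0.5343, -0.2926, 0.0336]
eef_rot: [0.0, 0.838, 0.546, 0.0]
wrist_force: [-0.2, 0.8, 6.2]
opening: 0.128
time_s: 6.2
eef_pos: [0.5326, -0.2914, 0.1359]
eef_rot: [-0.002, 0.838, 0.546, -0.001]
wrist_force: [0.5, 0.5, -5.6]
opening: 0.126
[ 0.53252317 -0.29129381  0.13551632] [[0.4044, 0.9146, -0.0033], [0.9146, -0.4044, 0.0027], [0.0011, -0.0041, -1.0]] 0.12511154725072707 [ 0.04784494  0.54792729 -5.37236624] [-0.05808014  0.08005644  0.04859108] 6.25
```

View pics/w4.png

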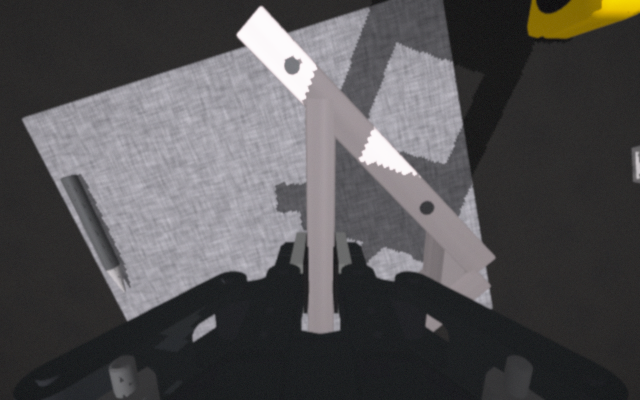

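Run:
```python
from h import *
c,p,d=wload('w4'); crop(p,'w4a',220,0,520,340,1.7)
C=cloud(c,d)
pts=np.array([(255,25),(292,90),(275,40),(330,110),(400,180),(440,215),(478,260),(465,283),(450,300),(322,130),(320,200),(320,300)])
for u,v in pts: print(u,v,C[v,u].round(4))
```

```text
255 25 [ 0.4342 -0.2731  0.1317]
292 90 [ 0.4596 -0.2704  0.1314]
275 40 [ 0.4415 -0.2687  0.1316]
330 110 [ 0.4721 -0.26    0.1308]
400 180 [ 0.5092 -0.2447  0.1309]
440 215 [ 0.5302 -0.2344  0.1312]
478 260 [ 0.5574 -0.2254  0.1305]
465 283 [ 0.5659 -0.234   0.1307]
450 300 [ 0.5385 -0.2503  0.1717]
322 130 [ 0.4777 -0.2659  0.1322]
320 200 [ 0.5032 -0.2781  0.1327]
320 300 [ 0.5464 -0.2972  0.1321]
```

View pics/w4a.png

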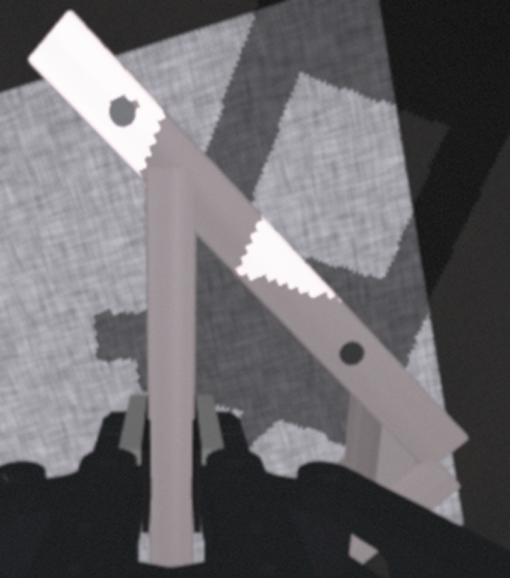

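Run:
```python
from h import *
c,p,d=wload('w4'); g=p.mean(-1)
P=np.array([ 0.53252317,-0.29129381,0.13551632])
e=edge(g,(261,7),(494,257),5); l=fitline(ray(c,e,.131)); X=ray(c,[(261.3,6.6),(494.8,257.3)],.131)[:,:2]
ex=l[1]*np.sign(l[1]@(X[0]-X[1])); n=np.array([-ex[1],ex[0]])
A=l[0]+ex*((X[0]-l[0])@ex); print(l,'len',(X[0]-X[1])@ex)
yaw=np.arctan2(ex[1],ex[0]); O=A-.09*ex+.06*n
print('yaw',np.degrees(yaw),'O',O,'O-P',O-P[:2])
tx=np.degrees(np.arctan2(.9146,.4044)); print('yaw - toolx', np.degrees(yaw)-tx)
# brace edges angle
for a,b in(((307,110),(307,250)),((334,130),(333,250))):
    L=fitline(ray(c,edge(g,a,b,4),.131)); print('brace',L,np.degrees(np.arctan2(*L[1][::-1]))+0)
```

```text
(array([ 0.4690182, -0.2528024], dtype=float32), array([0.9320073 , 0.36243945], dtype=float32), np.float32(9.248348e-05), 47) len 0.13855559038994764
yaw -158.74991286530232 O [ 0.53512421 -0.29147224] O-P [ 0.00260104 -0.00017843]
yaw - toolx -224.89679127285422
brace (array([ 0.48987713, -0.27858856], dtype=float32), array([ 0.91987836, -0.39220384], dtype=float32), np.float32(0.0001486685), 53) -23.091698
brace (array([ 0.4960401 , -0.26839942], dtype=float32), array([ 0.91889757, -0.39449617], dtype=float32), np.float32(2.7123808e-05), 44) -23.234558
```

```bash
python3 -m pendant '[[[0,0,0,0,0,0.14,1],[0,0,0,0,0,0.14,1],[0,0,0,0,0,0.14,1],[0,0,0,0,0,0.03,1],[0,0,0,0,0,0,1]]]'; python3 -m pendant '[[[0.0274,-0.0311,0,0,0,0,1],[0.0274,-0.0311,0,0,0,0,1],[0.0274,-0.0311,0,0,0,0,1],[0.0274,-0.0311,0,0,0,0,1],[0.0274,-0.0311,0,0,0,0,1],[0.0274,-0.0311,0,0,0,0,1],[0.0274,-0.0311,0,0,0,0,1],[0.0274,-0.0311,0,0,0,0,1],[0.0274,-0.0311,0,0,0,0,1],[0.0274,-0.0311,0,0,0,0,1]]]';  python3 -m pendant '[[[0,0,0,0,0,0,1],[0,0,0,0,0,0,1],[0,0,0,0,0,0,1],[0,0,0,0,0,0,1]]]'
python3 - <<'E'
from h import *
wshot('w5'); P,R=tool(); o=ctrl.get_obs(); print(P,R.round(4).tolist(),np.degrees(np.arctan2(R[1,0],R[0,0])),o['opening'],o['wrist_force'],o['torque'],o['time_s'])
E
```

```text
time_s: 6.75
eef_pos: [0.5329, -0.2916, 0.1357]
eef_rot: [-0.002, 0.939, 0.345, -0.001]
wrist_force: [-0.5, 0.4, -4.8]
opening: 0.127
time_s: 7.75
eef_pos: [0.5403, 0.1237, 0.1368]
eef_rot: [-0.0, 0.938, 0.346, -0.001]
wrist_force: [1.7, 0.5, -4.3]
opening: 0.124
time_s: 8.15
eef_pos: [0.5412, 0.1208, 0.1374]
eef_rot: [-0.0, 0.939, 0.344, -0.0]
wrist_force: [0.2, 0.5, -5.4]
opening: 0.123
[0.54127747 0.12080096 0.13757292] [[0.763, 0.6464, -0.0004], [0.6464, -0.763, -0.0002], [-0.0004, -0.0001, -1.0]] 40.27392853039867 0.1257244339624202 [ 0.32127905  0.56026653 -4.47064204] [0.0151117  0.03453155 0.01439264] 8.2
```

View pics/w5.png

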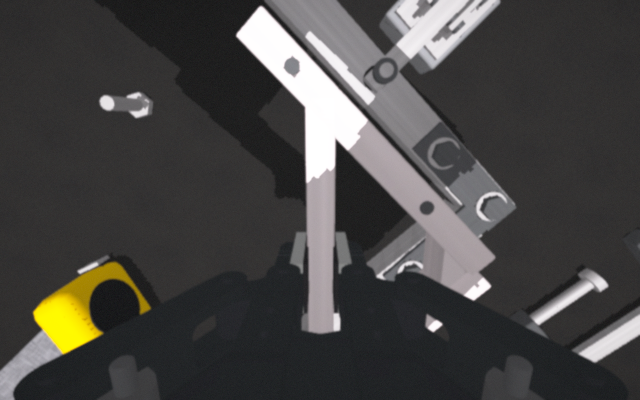

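```bash
python3 -m pendant '[[[0,0,0.03,0,0,0,1],[0,0,0.03,0,0,0,1],[0,0,0.025,0,0,0,1],[0,0,0.01,0,0,0,1],[0,0,0.005,0,0,0,1],[0,0,0,0,0,0,1],[0,0,0,0,0,0,1],[0,0,0,0,0,0,1],[0,0,0,0,0,0,1]]]'
python3 - <<'E'
from h import *
wshot('w6'); P,R=tool(); o=ctrl.get_obs(); print(P,R.round(4).tolist(),np.degrees(np.arctan2(R[1,0],R[0,0])),o['opening'],o['wrist_force'],o['torque'],o['time_s'])
p,d=ctrl.camera('scene'); crop(p,'s6',350,140,530,260,4)
E
```

```text
time_s: 9.1
eef_pos: [0.542, 0.1221, 0.0389]
eef_rot: [0.0, 0.939, 0.345, 0.001]
wrist_force: [0.6, 0.1, -4.7]
opening: 0.128
[0.54181842 0.12210368 0.0386326 ] [[0.7618, 0.6478, 0.0015], [0.6478, -0.7618, 0.0], [0.0011, 0.001, -1.0]] 40.373540017952934 0.1259549870364553 [ 0.02798113 -0.56812212 -4.41031289] [-0.09410626  0.07228757 -0.02307209] 9.15
```

View pics/w6.png

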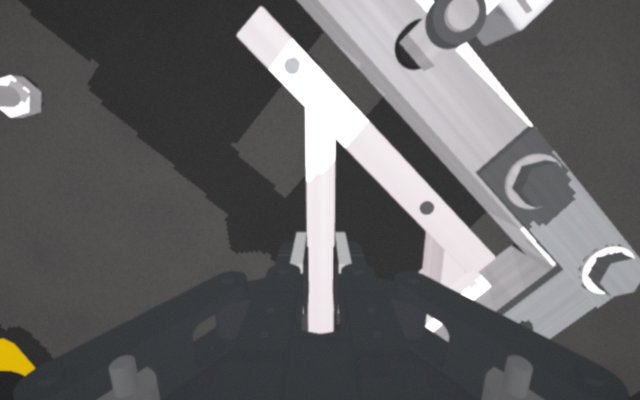

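View pics/s6.png

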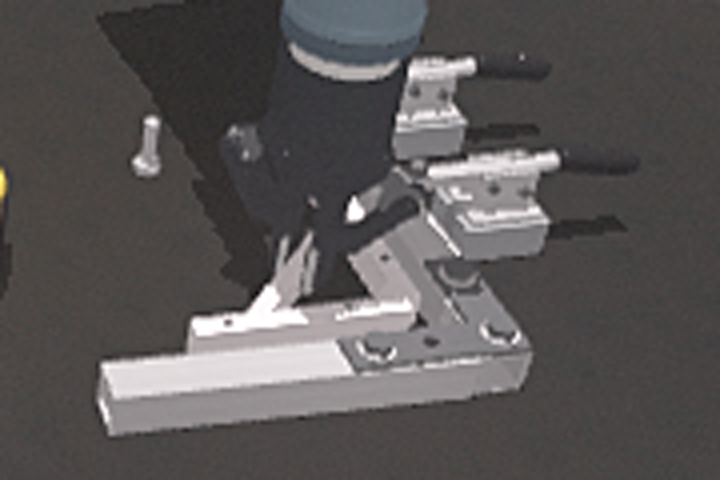

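Run:
```python
from h import *
c,p,d=wload('w6'); crop(p,'w6a',280,0,420,130,5); crop(p,'w6b',430,170,580,320,5)
C=cloud(c,d)
for u,v in ((275,40),(400,180),(470,255),(345,20),(420,110),(470,150)): print(u,v,C[v,u].round(4))
```

```text
275 40 [0.4698 0.1823 0.0348]
400 180 [0.5408 0.1745 0.0345]
470 255 [0.5877 0.1703 0.0344]
345 20 [0.4843 0.2049 0.0299]
420 110 [0.5287 0.2004 0.0292]
470 150 [0.5558 0.2025 0.0295]
```

View pics/w6a.png

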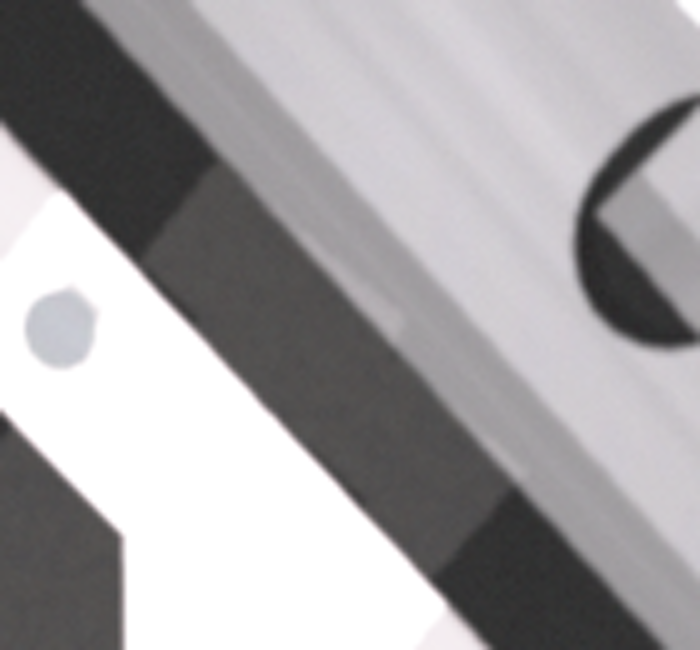

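View pics/w6b.png

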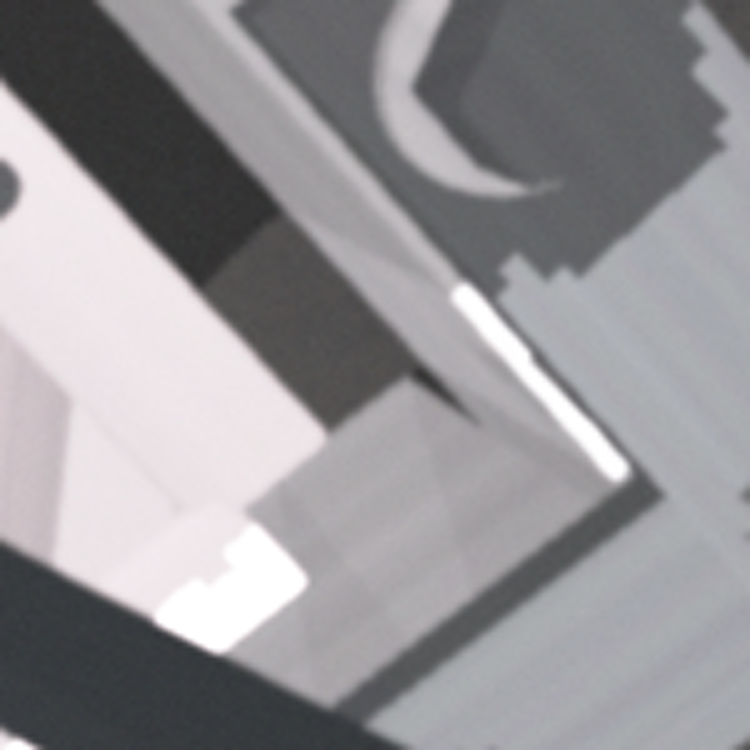

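Run:
```python
from h import *
c,p,d=wload('w6'); g=p.mean(-1); P=np.array([0.54181842,0.12210368,0.0386326])
ang=lambda l:np.degrees(np.arctan2(l[1][1],l[1][0]))%180
lb=fitline(ray(c,edge(g,(297,0),(520,249),4),0)); print('rail bottom',lb,ang(lb))
lt=fitline(ray(c,edge(g,(318,0),(412,109),4),.03)); print('rail top',lt,ang(lt))
ll=fitline(ray(c,edge(g,(511,246.4),(482,269),3),0)); print('loose',ll,ang(ll)); print('meet',meet(lb,ll))
zt=.0345
e=edge(g,(261,7),(494,257),5); l=fitline(ray(c,e,zt)); X=ray(c,[(261.3,6.6)],zt)[:,:2]
ex=l[1]*np.sign(l[1]@(X[0]-P[:2]+[0,.1])) ; ex=ex*np.sign(-ex[0]); n=np.array([-ex[1],ex[0]])
A=l[0]+ex*((X[0]-l[0])@ex); H=A-.15*ex; print('leg',l,ang(l),'heel',H,'O-P',A-.09*ex+.06*n-P[:2])
for r in (lb,lt):
    nn=np.array([-r[1][1],r[1][0]]); print('gaps heel, end to fixed', (H-r[0])@nn,(A-r[0])@nn)
nn=np.array([ll[1][1],-ll[1][0]]); print('heel to loose',(H-ll[0])@nn)
```

```text
rail bottom (array([0.53941596, 0.19790344], dtype=float32), array([ 0.996803  , -0.07989908], dtype=float32), np.float32(7.3345596e-05), 56) 175.41724
rail top (array([0.496523  , 0.20135215], dtype=float32), array([ 0.9967433 , -0.08063963], dtype=float32), np.float32(5.6232613e-05), 55) 175.37466
loose (array([0.6246613, 0.1775418], dtype=float32), array([0.03810123, 0.9992739 ], dtype=float32), np.float32(0.00011841375), 42) 87.81643
meet [0.6251756  0.19102934]
leg (array([0.53528696, 0.1820291 ], dtype=float32), array([ 0.9966531 , -0.08174773], dtype=float32), np.float32(6.828071e-05), 56) 175.31097 heel [0.60898187 0.17598448] O-P [ 0.00245941 -0.00101353]
gaps heel, end to fixed -0.016290635229835822 -0.016012428326610765
gaps heel, end to fixed -0.016216416219813044 -0.01604965171338365
heel to loose -0.015608731721613596
```

```bash
python3 -m pendant '[[[0.0042,-0.0042,0.0015,0,0,0,1],[0.0042,-0.0042,0.0015,0,0,0,1],[0,0,0,0,0,0,1],[0,0,0,0,0,0,1],[0,0,0,0,0,0,1]]]'
cat > st.py <<'E'
from h import *
P,R=tool(); o=ctrl.get_obs(); ex=np.array([-.99680,.0802]); ey=np.array([-.0802,-.9968]); f=np.array(o['wrist_force'])
C=np.array([.6232,.1910]); off=R[:2,:2]@np.array([.0012,.0023])
H=P[:2]+off-.06*(ex+ey)-C
print('t',round(o['time_s'],2),'heel_fr mm',(H@ex*1e3).round(2),(H@ey*1e3).round(2),'z',P[2].round(4),'yaw',np.degrees(np.arctan2(R[1,0],R[0,0])).round(2),'Fx,Fy fr',(f[:2]@ex).round(2),(f[:2]@ey).round(2),'Fz',f[2].round(2),'M',np.round(o['torque'],2))
E
python3 st.py
```

```text
time_s: 9.7
eef_pos: [0.5421, 0.1339, 0.0347]
eef_rot: [0.0, 0.939, 0.345, -0.0]
wrist_force: [-0.1, -0.1, -5.5]
opening: 0.125
t 9.7 heel_fr mm 13.74 4.18 z 0.0347 yaw 40.38 Fx,Fy fr 0.07 0.06 Fz -5.5 M [-0.07  0.07 -0.01]
```

```bash
python3 -m pendant '[[[0.0007,-0.0007,0,0,0,0,1],[0.0007,-0.0007,0,0,0,0,1],[0,0,0,0,0,0,1]]]' >/dev/null; python3 st.py;  python3 -m pendant '[[[0.00035,-0.00035,0,0,0,0,1],[0,0,0,0,0,0,1]]]' >/dev/null; python3 st.py;python3 -m pendant '[[[0.00035,-0.00035,0,0,0,0,1],[0,0,0,0,0,0,1]]]' >/dev/null; python3 st.py
```

```text
t 10.0 heel_fr mm 13.65 2.19 z 0.0348 yaw 40.36 Fx,Fy fr 0.02 -0.09 Fz -4.79 M [ 0.    0.04 -0.03]
t 10.2 heel_fr mm 13.69 1.73 z 0.0348 yaw 40.36 Fx,Fy fr 0.08 -1.76 Fz -4.66 M [-0.07  0.08  0.03]
t 10.4 heel_fr mm 13.68 1.21 z 0.0348 yaw 40.37 Fx,Fy fr 0.21 -0.21 Fz -4.84 M [-0.07  0.11  0.02]
```

```bash
python3 -m pendant '[[[0.0003,-0.0003,0,0,0,0,1],[0,0,0,0,0,0,1]]]' >/dev/null; python3 st.py;  python3 -m pendant '[[[0.0003,-0.0003,0,0,0,0,1],[0,0,0,0,0,0,1]]]' >/dev/null; python3 st.py
```

```text
t 10.6 heel_fr mm 13.71 0.78 z 0.0348 yaw 40.36 Fx,Fy fr -0.49 -0.54 Fz -4.28 M [-0.05  0.04  0.  ]
t 10.8 heel_fr mm 13.7 0.36 z 0.0348 yaw 40.36 Fx,Fy fr -0.3 -0.05 Fz -4.34 M [-0.06  0.07 -0.02]
```

```bash
python3 -m pendant '[[[0.0003,-0.0003,0,0,0,0,1],[0,0,0,0,0,0,1]]]' >/dev/null; python3 st.py
```

```text
t 11.0 heel_fr mm 13.69 -0.07 z 0.0348 yaw 40.37 Fx,Fy fr 0.1 -1.27 Fz -4.72 M [-0.01  0.05  0.04]
```

```bash
python3 -m pendant '[[[0.0003,-0.0003,0,0,0,0,1],[0,0,0,0,0,0,1]]]' >/dev/null; python3 st.py
```

```text
t 11.2 heel_fr mm 13.7 -0.46 z 0.0348 yaw 40.37 Fx,Fy fr 0.24 -0.02 Fz -4.45 M [-0.01  0.02  0.02]
```

```bash
python3 -m pendant '[[[0.0002,-0.0002,0,0,0,0,1],[0,0,0,0,0,0,1]]]' >/dev/null; python3 st.py
```

```text
t 11.4 heel_fr mm 13.65 -0.49 z 0.0348 yaw 40.37 Fx,Fy fr -0.51 1.52 Fz -4.72 M [-0.35  0.09  0.05]
```

```bash
python3 -m pendant '[[[0.0002,-0.0002,0,0,0,0,1],[0,0,0,0,0,0,1]]]' >/dev/null; python3 st.py
```

```text
t 11.6 heel_fr mm 13.63 -0.52 z 0.0348 yaw 40.37 Fx,Fy fr -0.33 5.16 Fz -4.61 M [-0.74  0.13  0.01]
```

```bash
python3 -m pendant '[[[-0.0005,0.0005,0,0,0,0,1],[0.002,0.002,0,0,0,0,1],[0.002,0.002,0,0,0,0,1],[0.0015,0.0015,0,0,0,0,1],[0,0,0,0,0,0,1],[0,0,0,0,0,0,1]]]' >/dev/null; python3 st.py
```

```text
t 12.2 heel_fr mm 5.68 -0.47 z 0.0348 yaw 40.36 Fx,Fy fr 0.12 1.12 Fz -5.06 M [-0.07  0.07  0.01]
```

```bash
python3 -m pendant '[[[0.0005,0.0005,0,0,0,0,1],[0.0005,0.0005,0,0,0,0,1],[0,0,0,0,0,0,1]]]' >/dev/null; python3 st.py
```

```text
t 12.5 heel_fr mm 4.36 -0.36 z 0.0349 yaw 40.36 Fx,Fy fr 0.09 -0.53 Fz -4.62 M [-0.05  0.09  0.01]
```

```bash
python3 -m pendant '[[[0.0005,0.0005,0,0,0,0,1],[0.0002,0.0002,0,0,0,0,1],[0,0,0,0,0,0,1]]]' >/dev/null; python3 st.py
```

```text
t 12.8 heel_fr mm 3.45 -0.29 z 0.0348 yaw 40.36 Fx,Fy fr -0.79 -0.29 Fz -5.37 M [-0.04  0.07  0.02]
```

```bash
python3 -m pendant '[[[0.0004,0.0004,0,0,0,0,1],[0.0004,0.0004,0,0,0,0,1],[0,0,0,0,0,0,1]]]' >/dev/null; python3 st.py
```

```text
t 13.1 heel_fr mm 2.24 -0.31 z 0.0348 yaw 40.37 Fx,Fy fr -0.45 -0.21 Fz -4.81 M [-0.07  0.04 -0.03]
```

```bash
python3 -m pendant '[[[0.0003,0.0003,0,0,0,0,1],[0.0003,0.0003,0,0,0,0,1],[0,0,0,0,0,0,1]]]' >/dev/null; python3 st.py
```

```text
t 13.4 heel_fr mm 1.43 -0.32 z 0.0348 yaw 40.36 Fx,Fy fr -0.54 0.67 Fz -5.84 M [-0.08  0.08  0.02]
```

```bash
python3 -m pendant '[[[0.0003,0.0003,0,0,0,0,1],[0.0003,0.0003,0,0,0,0,1],[0,0,0,0,0,0,1]]]' >/dev/null; python3 st.py
```

```text
t 13.7 heel_fr mm 0.86 -0.35 z 0.0347 yaw 40.36 Fx,Fy fr 0.55 -0.41 Fz -4.7 M [ 0.02  0.2  -0.04]
```

```bash
python3 -m pendant '[[[0.0003,0.0003,0,0,0,0,1],[0.0003,0.0003,0,0,0,0,1],[0,0,0,0,0,0,1]]]' >/dev/null; python3 st.py
```

```text
t 14.0 heel_fr mm -0.03 -0.25 z 0.0347 yaw 40.36 Fx,Fy fr 1.41 0.5 Fz -4.77 M [-0.12  0.28 -0.08]
```

```bash
python3 -m pendant '[[[0.0003,0.0003,0,0,0,0,1],[0.0003,0.0003,0,0,0,0,1],[0,0,0,0,0,0,1]]]' >/dev/null; python3 st.py
```

```text
t 14.3 heel_fr mm -1.02 -0.19 z 0.0347 yaw 40.36 Fx,Fy fr 1.4 0.5 Fz -4.95 M [-0.16  0.29 -0.17]
```

```bash
python3 -m pendant '[[[0.0003,0.0003,0,0,0,0,1],[0.0003,0.0003,0,0,0,0,1],[0,0,0,0,0,0,1]]]' >/dev/null; python3 st.py
```

```text
t 14.6 heel_fr mm -1.91 -0.18 z 0.0347 yaw 40.36 Fx,Fy fr 1.26 2.24 Fz -5.43 M [-0.25  0.36 -0.07]
```

```bash
python3 -m pendant '[[[0.0002,0.0002,0,0,0,0,1],[0.0001,0.0001,0,0,0,0,1],[0,0,0,0,0,0,1]]]' >/dev/null; python3 st.py
```

```text
t 14.9 heel_fr mm -2.17 -0.2 z 0.0347 yaw 40.37 Fx,Fy fr 2.9 1.75 Fz -3.97 M [-0.32  0.4  -0.17]
```

```bash
python3 -m pendant '[[[0.0002,0.0002,0,0,0,0,1],[0,0,0,0,0,0,1],[0,0,0,0,0,0,1]]]' >/dev/null; python3 st.py
```

```text
t 15.2 heel_fr mm -2.18 -0.2 z 0.0347 yaw 40.37 Fx,Fy fr 4.73 1.99 Fz -3.63 M [-0.38  0.79 -0.17]
```

```bash
python3 -m pendant '[[[0.0002,0.0002,0,0,0,0,1],[0,0,0,0,0,0,1],[0,0,0,0,0,0,1]]]' >/dev/null; python3 st.py
```

```text
t 15.5 heel_fr mm -2.23 -0.21 z 0.0347 yaw 40.37 Fx,Fy fr 5.31 2.38 Fz -3.06 M [-0.41  0.89 -0.13]
```

```bash
python3 -m pendant '[[[0.0002,-0.0002,0,0,0,0,1],[0,0,0,0,0,0,1],[0,0,0,0,0,0,1]]]' >/dev/null; python3 st.py
```

```text
t 15.8 heel_fr mm -2.21 -0.23 z 0.0346 yaw 40.37 Fx,Fy fr 5.1 5.48 Fz -1.97 M [-0.62  0.97 -0.19]
```

```bash
python3 -m pendant '[[[0.0002,-0.0002,0,0,0,0,1],[0,0,0,0,0,0,1],[0,0,0,0,0,0,1]]]' >/dev/null; python3 st.py
```

```text
t 16.1 heel_fr mm -2.2 -0.25 z 0.0346 yaw 40.38 Fx,Fy fr 5.56 4.58 Fz -1.75 M [-0.75  0.89 -0.17]
```

```bash
python3 -m pendant '[[[0.0002,-0.0002,0,0,0,0,1],[0,0,0,0,0,0,1],[0,0,0,0,0,0,1]]]' >/dev/null; python3 st.py
```

```text
t 16.4 heel_fr mm -2.22 -0.27 z 0.0346 yaw 40.38 Fx,Fy fr 5.89 5.54 Fz -1.2 M [-0.95  0.97 -0.14]
```

```bash
python3 -m pendant '[[[0,0,0,0,0,0,1],[0,0,0,0,0,0,1],[0,0,0,0,0,0,1]]]' >/dev/null; python3 st.py; python3 -m pendant '[[[0.0003,-0.0003,0,0,0,0,1],[0,0,0,0,0,0,1],[0,0,0,0,0,0,1]]]' >/dev/null; python3 st.py
```

```text
t 16.7 heel_fr mm -2.23 -0.26 z 0.0346 yaw 40.37 Fx,Fy fr 5.71 6.71 Fz -2.05 M [-0.98  0.95 -0.22]
t 17.0 heel_fr mm -2.23 -0.32 z 0.0346 yaw 40.38 Fx,Fy fr 5.66 8.51 Fz -1.32 M [-1.22  0.99 -0.17]
```

```bash
python3 - <<'E'
from h import *
wshot('w7'); c,p,d=wload('w7'); crop(p,'w7b',430,170,580,320,4)
E
python3 st.py
```

```text
t 17.05 heel_fr mm -2.22 -0.31 z 0.0346 yaw 40.38 Fx,Fy fr 5.54 7.2 Fz -1.32 M [-1.26  0.99 -0.15]
```

View pics/w7.png

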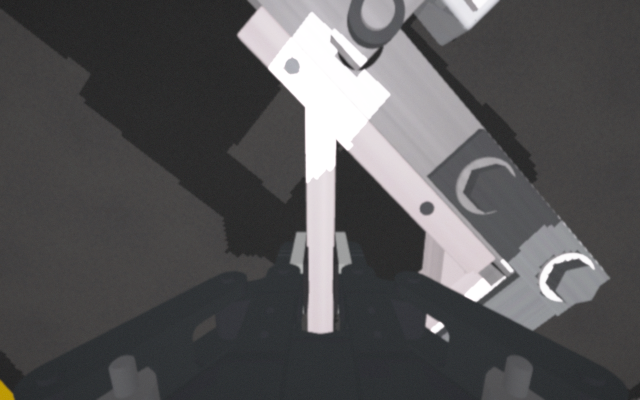

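View pics/w7b.png

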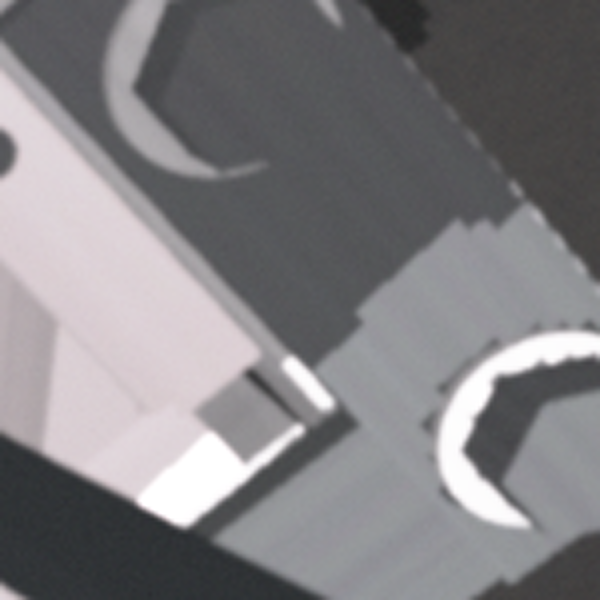

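Run:
```python
from h import *
c,p,d=wload('w7'); g=p.mean(-1); crop(p,'w7c',225,0,365,120,5)
for zt in (.0305,):
    e=edge(g,(261.5,7),(494.5,257),3); l=fitline(ray(c,e,zt)); X=ray(c,[(261.3,6.6)],zt)[:,:2]
    ex=l[1]*np.sign(-l[1][0]); A=l[0]+ex*((X[0]-l[0])@ex); H=A-.15*ex
    print(l,np.degrees(np.arctan2(ex[1],ex[0])),'H',H)
    for q,dr in (([0.53941596,0.19790344],[0.996803,-0.07989908]),([0.496523,0.20135215],[0.9967433,-0.08063963])):
        nn=np.array([-dr[1],dr[0]]); print('gap H,A',(H-q)@nn,(A-q)@nn)
C=cloud(c,d)
for u,v in ((275,40),(400,180),(470,255),(322,130)): print(C[v,u].round(4))
```

```text
(array([0.54496837, 0.19719261], dtype=float32), array([ 0.9965384, -0.0831336], dtype=float32), np.float32(3.84052e-05), 29) 175.23128 H [0.62534414 0.19048747]
gap H,A -0.0005266776366477475 -3.9879095161036774e-05
gap H,A -0.00044120694989088137 -6.585084671045938e-05
[0.4863 0.1973 0.0312]
[0.5573 0.1895 0.0298]
[0.6035 0.1853 0.0306]
[0.5199 0.1841 0.0307]
```

View pics/w7c.png

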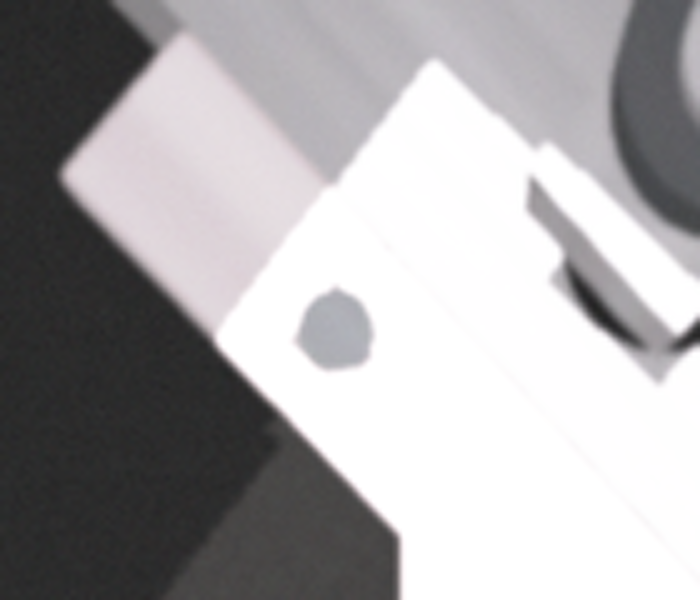

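```bash
python3 -m pendant '[[[0.0002,0.0002,0,0,0,-0.0015,1],[0,0,0,0,0,-0.001,1],[0,0,0,0,0,0,1]]]' >/dev/null; python3 st.py
```

```text
t 17.35 heel_fr mm -2.27 -0.3 z 0.0346 yaw 40.5 Fx,Fy fr 5.87 8.65 Fz 0.0 M [-1.29  1.15 -0.26]
```

```bash
python3 -m pendant '[[[0.0002,0.0002,0,0,0,0,1],[0.0001,-0.0001,0,0,0,0,1],[0,0,0,0,0,0,1],[0,0,0,0,0,0,1]]]' >/dev/null; python3 st.py
```

```text
t 17.75 heel_fr mm -2.27 -0.33 z 0.0346 yaw 40.51 Fx,Fy fr 8.36 9.95 Fz 0.54 M [-1.32  1.34 -0.31]
```

```bash
python3 - <<'E'
from h import *
wshot('w8');c,p,d=wload('w8'); g=p.mean(-1)
zt=.0305
for w in (2,3):
    e=edge(g,(261.5,7),(494.5,257),w); l=fitline(ray(c,e,zt)); X=ray(c,[(261.3,6.6)],zt)[:,:2]
    ex=l[1]*np.sign(-l[1][0]); A=l[0]+ex*((X[0]-l[0])@ex); H=A-.15*ex
    print(l,np.degrees(np.arctan2(ex[1],ex[0])),'H',H)
    for q,dr in (([0.53941596,0.19790344],[0.996803,-0.07989908]),([0.496523,0.20135215],[0.9967433,-0.08063963])):
        nn=np.array([-dr[1],dr[0]]); print('gap H,A',(H-q)@nn,(A-q)@nn)
E
python3 st.py
python3 -m pendant '[[[0,0,0,0,0,0,1],[0,0,0,0,0,0,1],[0,0,0,0,0,0,1],[0,0,0,0,0,0,1],[0,0,0,0,0,0,1],[0,0,0,0,0,0,1]]]' >/dev/null; python3 st.py
```

```text
(array([0.5480215 , 0.19689918], dtype=float32), array([ 0.996618  , -0.08217406], dtype=float32), np.float32(4.5242177e-05), 32) 175.28645 H [0.62521101 0.19053467]
gap H,A -0.0004902625175037012 -0.00014788780861353106
gap H,A -0.00040489324312843164 -0.00017396121898367845
(array([0.5480215 , 0.19689918], dtype=float32), array([ 0.996618  , -0.08217406], dtype=float32), np.float32(4.5242177e-05), 32) 175.28645 H [0.62521101 0.19053467]
gap H,A -0.0004902625175037012 -0.00014788780861353106
gap H,A -0.00040489324312843164 -0.00017396121898367845
t 17.8 heel_fr mm -2.24 -0.34 z 0.0346 yaw 40.51 Fx,Fy fr 7.43 9.22 Fz 0.92 M [-1.33  1.31 -0.35]
t 18.4 heel_fr mm -2.28 -0.36 z 0.0346 yaw 40.51 Fx,Fy fr 8.31 8.83 Fz 1.01 M [-1.37  1.26 -0.25]
```

```bash
python3 -m pendant '[[[0.0003,0,0,0,0,0,1],[0,0,0,0,0,0,1],[0.0002,0,0,0,0,0,1],[0,0,0,0,0,0,1],[0,0,0,0,0,0,1]]]' >/dev/null; python3 st.py
```

```text
t 18.9 heel_fr mm -2.29 -0.37 z 0.0346 yaw 40.51 Fx,Fy fr 9.55 10.01 Fz 2.76 M [-1.62  1.53 -0.26]
```

```bash
python3 -m pendant '[[[0.0001,0.0001,0,0,0,0,1],[0.0001,0.0001,0,0,0,0,1],[0,0,0,0,0,0,1],[0,0,0,0,0,0,1],[0,0,0,0,0,0,1]]]' >/dev/null; python3 st.py
```

```text
t 19.4 heel_fr mm -2.3 -0.37 z 0.0346 yaw 40.51 Fx,Fy fr 10.35 10.9 Fz 3.87 M [-1.6  1.7 -0.3]
```

```bash
python3 -m pendant '[[[0,0,-0.0003,0,0,0,1],[0,0,-0.0002,0,0,0,1],[0,0,0,0,0,0,1],[0,0,0,0,0,0,1],[0,0,0,0,0,0,1],[0,0,0,0,0,0,1],[0,0,0,0,0,0,1]]]' >/dev/null; python3 st.py; python3 -c "
from h import *
print(tool()[1].round(4).tolist())"
```

```text
t 20.1 heel_fr mm -2.29 -0.36 z 0.0346 yaw 40.51 Fx,Fy fr 8.28 9.91 Fz -0.71 M [-1.52  1.32 -0.29]
[[0.7603, 0.6496, -0.0047], [0.6496, -0.7603, -0.0025], [-0.0052, -0.0011, -1.0]]
```

```bash
python3 - <<'E'
from h import *
p,d=ctrl.camera('scene'); np.savez('pics/s9.npz',p=p,d=d); crop(p,'s9',350,140,530,260,4)
E
python3 -m pendant '[[[0,0,0,0,0,0,1],[0,0,0,0,0,0,1],[0,0,0,0,0,0,1],[0,0,0,0,0,0,1],[0,0,0,0,0,0,1],[0,0,0,0,0,0,1],[0,0,0,0,0,0,1]]]' >/dev/null; python3 st.py
```

```text
t 20.85 heel_fr mm -2.28 -0.36 z 0.0346 yaw 40.51 Fx,Fy fr 8.44 9.73 Fz -1.62 M [-1.54  1.35 -0.26]
```

View pics/s9.png

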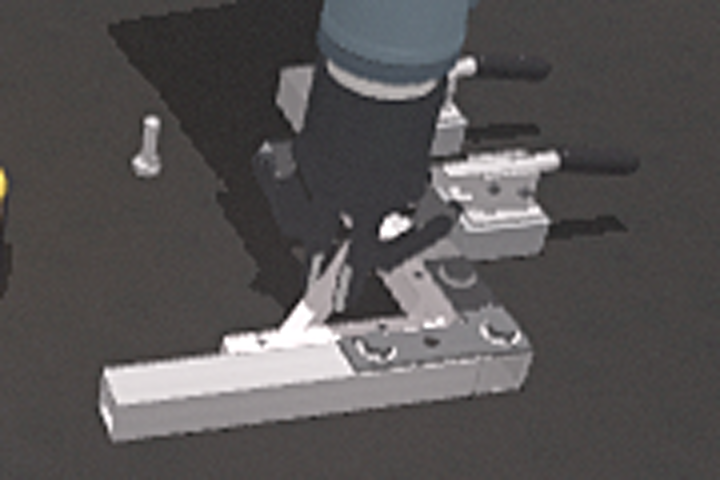

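Run:
```python
from h import *
c=ctrl.calibration('scene'); s=lambda x,y:(350+(x+.5)/4-.5,140+(y+.5)/4-.5)
for n,a,b in (('scene0',(110,402),(470,365)),('s9',(112,405),(470,363)),):
    p=np.load(f'pics/{n}.npz')['p'];g=p.mean(-1)
    l=fitline(ray(c,edge(g,s(*a),s(*b),3),.03)); print(n,'outer top',l[2:],np.degrees(np.arctan2(l[1][1],l[1][0]))%180)
for n,a,b in (('scene0',(115,434),(515,390)),('s9',(120,440),(515,390)),):
    p=np.load(f'pics/{n}.npz')['p'];g=p.mean(-1)
    l=fitline(ray(c,edge(g,s(*a),s(*b),3),0)); print(n,'outer bottom',l[2:],np.degrees(np.arctan2(l[1][1],l[1][0]))%180)
```

```text
scene0 outer top (np.float32(0.0008674507), 49) 84.17975
s9 outer top (np.float32(0.0007640759), 45) 85.968925
scene0 outer bottom (np.float32(0.00084203423), 54) 83.42685
s9 outer bottom (np.float32(0.0007182949), 57) 85.37338
```

```bash
python3 -m pendant '[[[0.0003,0.0001,0,0,0,0,1],[0.0002,0.0001,0,0,0,0,1],[0,0,0,0,0,0,1],[0,0,0,0,0,0,1]]]' >/dev/null; python3 st.py;  python3 -m pendant '[[[0,0,-0.0002,0,0,0,1],[0,0,0,0,0,0,1],[0,0,0,0,0,0,1],[0,0,0,0,0,0,1],[0,0,0,0,0,0,1],[0,0,0,0,0,0,1],[0,0,0,0,0,0,1],[0,0,0,0,0,0,1]]]' >/dev/null; python3 st.py
```

```text
t 21.25 heel_fr mm -2.31 -0.37 z 0.0346 yaw 40.52 Fx,Fy fr 10.52 12.23 Fz 1.0 M [-1.7   1.67 -0.3 ]
t 22.05 heel_fr mm -2.33 -0.38 z 0.0346 yaw 40.52 Fx,Fy fr 9.49 11.98 Fz -0.32 M [-1.65  1.5  -0.27]
```

```bash
python3 -m pendant '[[[-0.0004,0,0,0,0,0,1],[-0.0004,0,0,0,0,0,1],[-0.0004,0,0,0,0,0,1],[-0.0006,0,0,0,0,0,1],[-0.001,0,0,0,0,0,1],[-0.003,0,0,0,0,0,1],[-0.007,0,0,0,0,0,1],[0,0,0,0,0,0,1],[0,0,0,0,0,0,1]]]' >/dev/null; python3 st.py
python3 - <<'E'
from h import *
wshot('w10');c,p,d=wload('w10'); crop(p,'w10b',430,150,580,300,4)
E
```

```text
t 22.95 heel_fr mm 4.07 6.79 z 0.0359 yaw 40.5 Fx,Fy fr 0.06 -0.43 Fz -4.06 M [-0.07  0.07 -0.06]
```

View pics/w10.png

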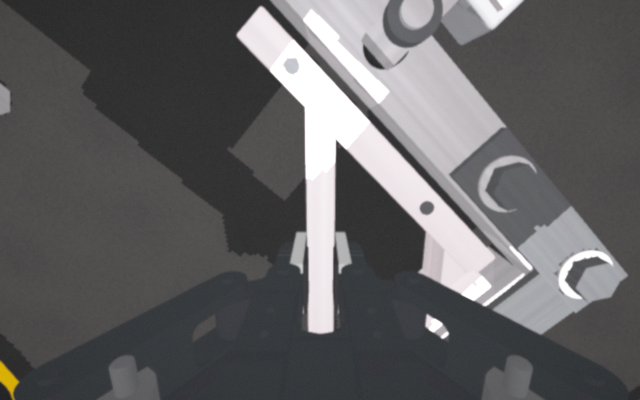

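```bash
python3 -m pendant '[[[-0.008,0,0,0,0,0,1],[0,0,-0.02,0,0,0,1],[0,0,-0.04,0,0,0,1],[0,0,-0.04,0,0,0,1],[0,0,0,0,0,0,1],[0,0,0,0,0,0,1],[0,0,0,0,0,0,1]]]'
python3 - <<'E'
from h import *
P,R=tool(); print(P,R.T@np.array([.5343-P[0],-.2926-P[1],0]))
E
```

```text
time_s: 23.7
eef_pos: [0.5435, 0.1252, 0.1336]
eef_rot: [-0.001, 0.938, 0.346, -0.002]
wrist_force: [0.2, 0.7, -5.1]
opening: 0.124
[0.54347272 0.12519955 0.13363296] [-2.78334408e-01  3.11721915e-01  7.39792729e-05]
```

```bash
python3 -m pendant '[[[-0.0278,0.0312,0,0,0,0,1],[-0.0278,0.0312,0,0,0,0,1],[-0.0278,0.0312,0,0,0,0,1],[-0.0278,0.0312,0,0,0,0,1],[-0.0278,0.0312,0,0,0,0,1],[-0.0278,0.0312,0,0,0,0,1],[-0.0278,0.0312,0,0,0,0,1],[-0.0278,0.0312,0,0,0,0,1],[-0.0278,0.0312,0,0,0,0,1],[-0.0278,0.0312,0,0,0,0,1]]]' ; python3 -m pendant '[[[0,0,0,0,0,-0.14,1],[0,0,0,0,0,-0.14,1],[0,0,0,0,0,-0.14,1],[0,0,0,0,0,-0.028,1],[0,0,0.03,0,0,0,1],[0,0,0.03,0,0,0,1],[0,0,0.02,0,0,0,1],[0,0,0,0,0,0,1],[0,0,0,0,0,0,1],[0,0,0,0,0,0,1]]]'
python3 - <<'E'
from h import *
wshot('w11');P,R=tool(); print(P,R.round(4).tolist(),np.degrees(np.arctan2(R[1,0],R[0,0])))
E
```

```text
time_s: 24.7
eef_pos: [0.5347, -0.2931, 0.1326]
eef_rot: [-0.002, 0.938, 0.346, -0.001]
wrist_force: [-0.0, -0.2, -4.8]
opening: 0.123
time_s: 25.7
eef_pos: [0.5372, -0.293, 0.0567]
eef_rot: [0.001, 0.838, 0.546, 0.0]
wrist_force: [-0.4, 0.4, -4.5]
opening: 0.121
[ 0.53735852 -0.29316012  0.05702543] [[0.4044, 0.9146, 0.0021], [0.9146, -0.4044, -0.0018], [-0.0008, 0.0026, -1.0]] 66.14459244823693
```

View pics/w11.png

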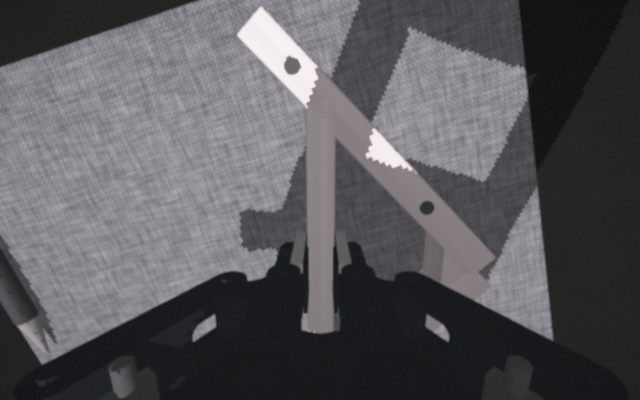

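```bash
python3 -m pendant '[[[0,0,0.01,0,0,0,1],[0,0,0.008,0,0,0,1],[0,0,0.003,0,0,0,1],[0,0,0,0,0,0,1],[0,0,0,0,0,0,1]]]';  python3 -m pendant '[[[0,0,0.001,0,0,0,1],[0,0,0,0,0,0,1],[0,0,0,0,0,0,1]]]'
```

```text
time_s: 26.25
eef_pos: [0.5363, -0.2924, 0.0343]
eef_rot: [-0.0, 0.838, 0.546, -0.0]
wrist_force: [-0.4, 0.1, -4.4]
opening: 0.124
time_s: 26.55
eef_pos: [0.5365, -0.2925, 0.0336]
eef_rot: [0.0, 0.838, 0.546, 0.0]
wrist_force: [-0.8, 0.3, -3.9]
opening: 0.122
```

```bash
python3 -m pendant '[[[0,0,0.0007,0,0,0,1],[0,0,0,0,0,0,1],[0,0,0,0,0,0,1]]]'
```

```text
time_s: 26.85
eef_pos: [0.5365, -0.2925, 0.0336]
eef_rot: [0.0, 0.838, 0.546, 0.0]
wrist_force: [-3.5, 2.7, 5.6]
opening: 0.124
```

```bash
python3 -m pendant '[[[0,0,-0.0003,0,0,0,1],[0,0,0,0,0,0,0.4],[0,0,0,0,0,0,0.1],[0,0,0,0,0,0,0.1],[0,0,0,0,0,0,0.1],[0,0,0,0,0,0,0.1]]]';  python3 -m pendant '[[[0,0,-0.005,0,0,0,0.1],[0,0,-0.01,0,0,0,0.1],[0,0,-0.03,0,0,0,0.1],[0,0,-0.04,0,0,0,0.1],[0,0,-0.04,0,0,0,0.1],[0,0,-0.04,0,0,0,0.1],[0,0,-0.04,0,0,0,0.1],[0,0,-0.02,0,0,0,-1],[0,0,0,0,0,0,-1],[0,0,0,0,0,0,-1]]]'
python3 - <<'E'
from h import *
wshot('w12');P,R=tool(); print(P,R.round(4).tolist())
E
```

```text
time_s: 27.45
eef_pos: [0.5365, -0.2925, 0.0331]
eef_rot: [0.0, 0.838, 0.546, 0.0]
wrist_force: [0.3, 0.2, -0.1]
opening: 0.45
time_s: 28.45
eef_pos: [0.5363, -0.2924, 0.2586]
eef_rot: [0.0, 0.838, 0.546, 0.0]
wrist_force: [0.4, -0.0, -1.0]
opening: 0.934
[ 0.53585946 -0.29197568  0.25719854] [[0.4039, 0.9148, -0.0011], [0.9148, -0.4039, 0.0009], [0.0004, -0.0013, -1.0]]
```

View pics/w12.png

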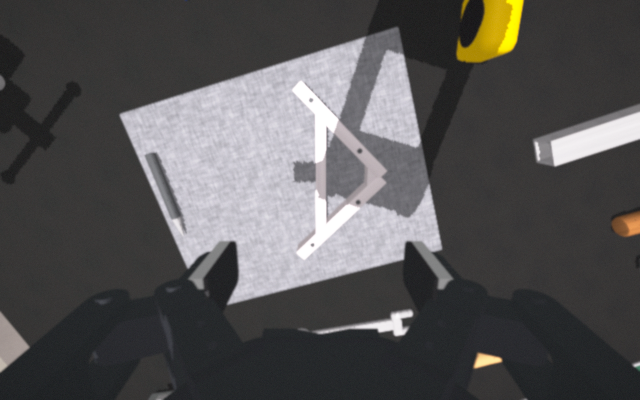

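The square lies flat on the mat, with its heel at about (385,175) and its leg ends at (297,84) and (301,257). The punch at (165,190) is where it was. Next I check the corner from above.

```bash
python3 -m pendant '[[[0.0427,-0.0146,0,0,0,0,-1],[0.0427,-0.0146,0,0,0,0,-1],[0.0427,-0.0146,0,0,0,0,-1],[0.0427,-0.0146,0,0,0,0,-1],[0.0427,-0.0146,0,0,0,0,-1],[0.0427,-0.0146,0,0,0,0,-1],[0.0427,-0.0146,0,0,0,0,-1],[0.0427,-0.0146,0,0,0,0,-1],[0.0427,-0.0146,0,0,0,0,-1]]]';python3 -m pendant '[[[0,0,0,0,0,-0.07,-1],[0,0,0,0,0,-0.07,-1],[0,0,0,0,0,0,-1],[0,0,0,0,0,0,-1],[0,0,0,0,0,0,-1],[0,0,0,0,0,0,-1]]]'
python3 - <<'E'
from h import *
c,p,d=wshot('w13'); crop(p,'w13a',200,130,440,260,3.3)
E
```

```text
time_s: 29.4
eef_pos: [0.5702, 0.1141, 0.2559]
eef_rot: [-0.001, 0.838, 0.546, -0.002]
wrist_force: [0.3, -0.3, -0.6]
opening: 1.001
time_s: 30.0
eef_pos: [0.5713, 0.1118, 0.2578]
eef_rot: [-0.0, 0.798, 0.603, -0.0]
wrist_force: [-0.3, -0.4, -0.1]
opening: 0.998
```

View pics/w13.png

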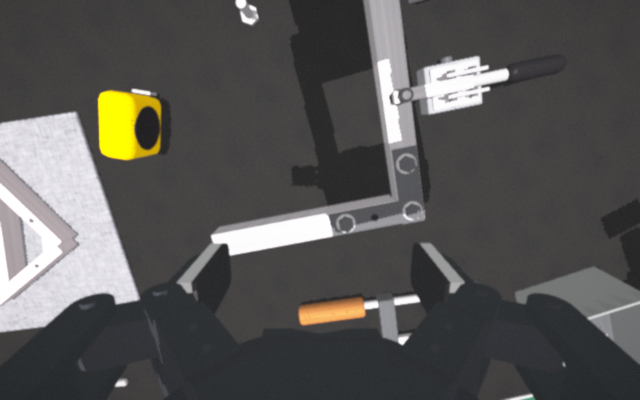

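View pics/w13a.png

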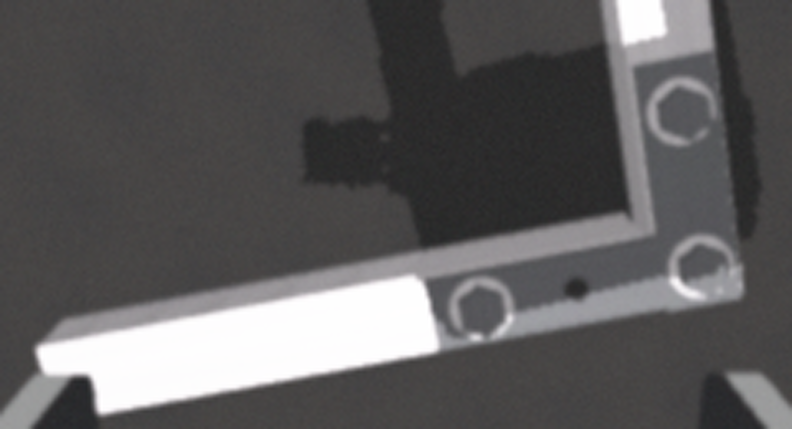

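Run:
```python
from h import *
A=lambda l:np.degrees(np.arctan2(l[1][1],l[1][0]))%180
for n,S in (('w1',[((362.5,0),(390.2,198),0),((216.7,222.7),(391.5,197),0),((375.7,50),(392,150),.03),((208,231),(327,214),.03)]),
            ('w13',[((363,0),(390.5,194),0),((221,227),(389,194.7),0),((375.7,50),(392,150),.03),((211.5,235),(326,213.5),.03)])):
    c,p,d=wload(n); g=p.mean(-1); L=[fitline(ray(c,edge(g,a,b,5),z)) for a,b,z in S]
    print(n,[(round(A(l),2),float(l[2]),l[3]) for l in L],'loose angle rad bottom,top (neg=closed):',np.radians((A(L[1])+90-A(L[0]))),np.radians(A(L[3])+90-A(L[2])))
c=ctrl.calibration('scene'); p,d=ctrl.camera('scene'); cv2.imwrite('pics/s13.png',p[:,:,::-1])
c,p,d=wload('w12'); g=p.mean(-1)
crop(p,'w12a',280,70,400,270,3)
```

```text
w1 [(np.float32(175.38), 0.00023762953060213476, 31), (np.float32(83.35), 0.00038264846079982817, 60), (np.float32(175.52), 0.0002935098600573838, 47), (np.float32(83.31), 0.00029320261091925204, 58)] loose angle rad bottom,top (neg=closed): -0.035372373 -0.038539402
w13 [(np.float32(175.41), 0.00013663903519045562, 22), (np.float32(88.37), 0.001548847882077098, 49), (np.float32(175.38), 0.0002241880283690989, 41), (np.float32(85.26), 0.0002964377054013312, 58)] loose angle rad bottom,top (neg=closed): 0.051718853 -0.0020501013
```

View pics/s13.png

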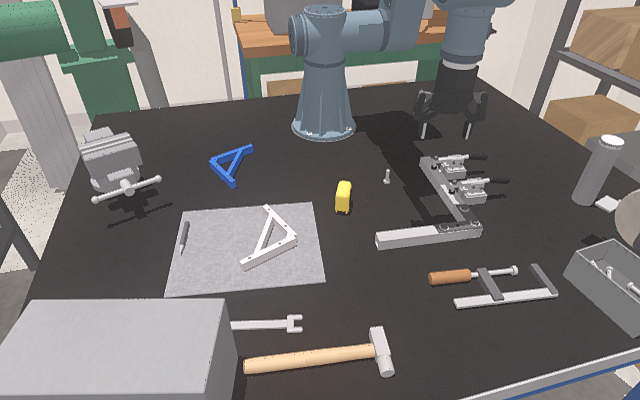

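View pics/w12a.png

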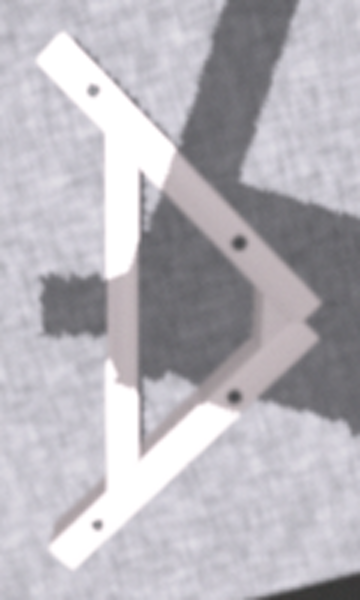

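The bottom-edge fit of the loose rail picked up other edges (1.5 mm residual, 0.052 rad), so I refit it with a narrow window. I also check the square's resting position.

Run:
```python
from h import *
A=lambda l:np.degrees(np.arctan2(l[1][1],l[1][0]))%180
c,p,d=wload('w13'); g=p.mean(-1)
s=lambda x,y:(200+(x+.5)/3.3-.5,130+(y+.5)/3.3-.5)
for a,b in (((75,319),(410,254)),((75,319),(625,213)),((430,250),(625,213))):
    l=fitline(ray(c,edge(g,s(*a),s(*b),2,sign=None),0)); print('loose bottom',A(l),l[2:],np.radians(A(l)-85.4))
f=fitline(ray(c,edge(g,(363,0),(390.5,194),3),0));print(A(f))
c,p,d=wload('w12'); g=p.mean(-1); t=lambda x,y:(280+(x+.5)/3-.5,70+(y+.5)/3-.5)
O,yaw,H=sqpose(c,g,t(65,31),t(320,303),t(73,570),t(318,338),.030); print(O,np.degrees(yaw))
m=ray(c,[(120.5,115),(398,28),(441,248)],.005)[:,:2]; cen=(m[0]+m[2])/2; my=(m[1]-m[0])/np.linalg.norm(m[1]-m[0]); mx=np.array([my[1],-my[0]]); print('mat rel x,y',(O-cen)@mx,(O-cen)@my)
C=cloud(c,d); 
for x,y in ((90,65),(270,260),(120,450),(90,540)): u,v=map(round,t(x,y)); print(C[v,u].round(4))
```

```text
loose bottom 85.34528 (np.float32(0.0003166614), 53) -0.00095500954
loose bottom 85.44268 (np.float32(0.00013298234), 33) 0.0007448862
loose bottom 85.316376 (np.float32(0.00031867204), 56) -0.0014595455
175.40636
resid 0.00010146463 36 0.00021572059 45 heel [ 0.57176536 -0.21542317] ang x,y-90 -158.8882208086511 -158.3142820188208
leg lengths to given ends 0.14834385112839277 0.14907151784315129
[ 0.53779292 -0.29317838] -158.60125141373595
mat rel x,y -0.00491784600859367 0.04023640790933071
[ 0.4471 -0.2646  0.0291]
[ 0.5392 -0.2307  0.0286]
[ 0.5873 -0.3148  0.0272]
[ 0.6177 -0.3419  0.0294]
```

Run:
```python
from bench import ctrl
print(ctrl.get_obs()['time_s'],ctrl.hand_in())
```

```text
the job is handed in; nothing more can be done
30.1 None
```

I squared the corner with the aluminium square, laid the square back on the mat, let go, and handed in at 30.1 s. The hand-in gave no verdict, so what follows rests on my own measurements.

- **Pressing:** I gripped the square by its brace and located the fixed rail by touch. I then pressed the loose rail round with the y leg (about 1.4 N to turn it) and held the square in the corner. The wrist readings ended at roughly 8–10 N towards the loose rail and 10–12 N towards the fixed rail. They stayed above about 8 N on each for more than 3 s.
- **Flushness:** The wrist camera put the gaps along the fixed rail at 0.5 mm or less. I had no direct view of the y leg against the loose rail. I took that as flush because the rail came to a hard stop.
- **Corner angle:** After release the loose rail measured between about −0.002 and +0.001 rad from square, against a limit of 0.012.
- **Square on the mat:** It lies flat and released about 5 mm and 40 mm from the mat's centre. The last scene picture shows the tape, bolt and punch where they were.

**Checks that disagreed or fell short:**
- One first fit of the loose rail's lower edge gave 0.052 rad with a 1.5 mm residual. It had caught the wrong edges, and narrower refits agreed with the top-edge fit.
- The wrist force cannot fully separate normal force from friction, so the force on each rail alone is inferred.
- During the press, friction on the rails carried part of the square's weight and pushed up on the tool, so I eased the tool up by a fraction of a millimetre.

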